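# Set out the immunisation place round the cold pack

## Robot

A 7-joint arm with a two-finger parallel gripper is mounted at the origin on a cart in front of the work surface, level with it; the furniture and walls round the work are solid. World frame = base frame: x ahead of the robot, y to its left, z up, the work surface at z = 0. Lengths are in m, angles in rad, forces in N, time in s.
With the tool pointing down it reaches from about 0.425 to 0.875 m from the base axis. Payload 4.7 kg.
Tool frame: the origin (TCP) lies on the mounting face of the last link; the fingertips stand 182 mm ahead of it and the grasp point (between the pads) lies 164 mm ahead of it; x points along the fingers, y is the direction in which the jaws open and shut, and the axes are right-handed (so a half turn about x gives the same grasp; the last joint's range is limited). The gripper opens to 87 mm and grips with 3 to 60 N. Pads are 19 mm wide; open, the fingers measure 117 mm over their backs; the gripper's body (75 mm by 190 mm) begins 51 mm behind the grasp point.
Start: joints at [-1.142, 0.321, -0.07, 1.45, 0.023, 1.371, -0.057], TCP at [0.262, 0.595, 0.405] pointing down, gripper open.
Joint ranges: [-2.86, 2.86], [-0.3, 2.09], [-1.38, 1.24], [0.06, 2.45], [-1.56, 4.7], [0.09, 2.05], [-2.69, 2.69]. Speed limits (rad/s): [2.57, 2.57, 3.14, 3.14, 3.14, 3.14, 3.14].

## Interface

Orientations are given as a rotation vector (axis times angle).
In Python, from bench import monitor, get_image, ctrl gives the robot as it stands.
- The arm moves only by the shell command python3 -m creep 'ROWS' [FORCE]. ROWS is JSON, a list of rows, each a list of 7 numbers: the shift along the tool's x, y, z in mm, then the turn, a rotation vector about the tool's x, y, z in rad, then the finger opening in mm, from 0 to 87. A call has 1 to 5 rows; each row shifts and turns the commanded pose from where the row before left it, along the tool's axes as they then stand; what a row does not reach is not made up. A row lasts 1/10 s, in which the tool goes at most 50 mm and 8.59 degrees, less where a joint would pass 70% of its speed; a pose out of reach is approached as far as the arm can. A call is refused whole if a number of a shift passes 50 or a number of a turn 0.15, either way. A call with a gripper value outside its range is refused whole. The fingers move at their own pace and stop on an object; FORCE is the grip in N (left out, the last holds). Time passes only in rows, so rows that do not move let the fingers close. It gives the time, the measured TCP pose, the force and the opening at its end, in the units of the state.
- monitor.get_state(): the state, without advancing time (a new reading comes with each control period).
- get_image(name): name is "scene" or "top"; returns a dict with "img" (400x640x3 uint8, red, green, blue), "mtx" (3x3 intrinsics, pixels), "view" (4x4, takes a point from world to camera coordinates). Camera axes: x right, y up, looking along -z (the intrinsics and any distortion apply to the point x, -y, -z); pixel columns grow to the right and rows downward; lengths in m; the calibration is good to about 2 mm. A picture is of the moment at which its call begins. There is no depth.
- ctrl.close_job(): hands the job in, once; it reports no verdict.
The state is a dict: "time": time; "joint_positions": joint angles; "qd": joint speeds; "joint_torque": joint torques, N m; "position": TCP position; "tool_rot": TCP orientation; "ft_force": force on the tool from outside, world axes, zero at the start; "torque": the same for the moment, N m; "grip_width": opening from 0.0 (shut) to 1.0 (fully open).
Only numpy, scipy, OpenCV 4.12 (cv2) and the standard library are available. Lean on these libraries where they do the work, as an engineer would, in place of code of your own. Each camera call takes 0.05 s, during which the arm holds its last target.

## Task

Set out the desk for the immunisation session: put the vial carton on the middle of the cold pack, lengthwise along it, and lay the temperature logger on the middle of the carton, lengthwise too. Stand the amber bottle midway between the centres of the cold pack and the kidney dish, and the dropper bottle in front of it, on the robot's side, with a gap of 4 cm between the two, so that they stand in a line parallel to the cold pack's long sides. Leave the little glass vial and the rubber stamp standing where they are and keep the bottles upright.

Things in the scene. Friction and masses are not known exactly. Their poses are not given: they have to be found in the camera images.
- carton_center (a point): vial carton: small light card box lying flat, white and grey; closed box body 46 (x) x 66 (y) x 34 mm high, one end (+y) open with a thin flap 20 mm long sticking out there (flap not solid). Point at the centre of the box body (without flap), half-way up; z up, y along its length. Grasp across the 46 mm. Weighs about 30 g.
- logger_center (a point): temperature logger: flat cream plastic device with display and buttons, 52 (x) x 82 (y) x 16 mm high, lying face up. Point at its centre, half-way up; y along its length, z up. About 45 g; grasp across the 52 mm.
- amber_center (a point): amber bottle: round brown bottle with black cap, standing, 46 mm diameter, 108 mm high overall (straight body up to about 70 mm, cap fixed). Point on its axis, 54 mm above its foot; z up. About 160 g.
- drops_center (a point): dropper bottle: slimmer dark bottle with black rubber teat and picture label, standing, body 33 mm diameter up to 65 mm, 102 mm high overall. Point on its axis, 51 mm above its foot; z up. About 70 g.
- cold_pack_top (a point): cold pack: pale blue flat plastic block, fixed on the desk, 94 (x) x 160 (y) x 32 mm high with flat top, a small blue plug on one short end. Point at the centre of its top face, 32 mm above the desk; y along its long sides and pointing roughly toward the robot (+y end is the robot's side), z up. It lies left or right of the kidney dish, its centre 290 mm from the dish's centre, straight beside its long side.
- dish_center (a point): kidney dish: empty steel kidney-shaped bowl, fixed on the desk, 108 (x) x 209 (y) x 33 mm high. Point at the middle of its outline, 16 mm above the desk; y along its length.
- vial_center (a point): bystander: small glass vial, standing, 16 mm diameter, 35 mm high; point on its axis, 17 mm up. To be left where it is.
- stamp_center (a point): bystander: rubber stamp with brown turned wooden handle, standing, foot 23 x 46 mm, 70 mm high; point 35 mm up. To be left where it is.
Not all that is in view belongs to the job. Of the things that look like the part that bears logger_center, the middle-sized one is meant. Leave any green look-alike of the part that bears carton_center alone.

How it is judged:
By the outcome, as a careful person would: the job done as asked, in the order asked, and still so for the second after the job is handed in, with the robot touching nothing.
It also fails if it takes over 122 s, if anything falls off the work surface, if the arm or the gripper's body presses on something with over 40 N, if the wrist force passes 120 N, or if a joint passes its speed limit or range.

## Working session

There is one attempt and no reset: what is moved stays moved. The work goes in short steps, Python scripts to look and compute and a shell command to move; the robot and the scene stay as the last step left them, time stands still between calls to the robot, and variables do not carry over. Pictures are saved under pics/ and viewed, and the job is handed in when it is done.

```bash
ls; mkdir -p pics
python3 - <<'E'
from bench import monitor,get_image,ctrl
import cv2,json,numpy as np
for n in("scene","top"):
    d=get_image(n); cv2.imwrite(f"pics/{n}0.png",d["img"][:,:,::-1]); print(n,d["mtx"].tolist(),np.round(d["view"],4).tolist(),[k for k in d])
print(monitor.get_state())
E
```

```text
pics
scene [[423.8456080816339, 0.0, 317.01096886369913], [0.0, 423.8456080816339, 199.8753346553492], [0.0, 0.0, 1.0]] [[0.7699, -0.6379, -0.0179, -0.4153], [0.3978, 0.4578, 0.7951, -0.2462], [-0.499, -0.6193, 0.6062, -1.0111], [0.0, 0.0, 0.0, 1.0]] ['img', 'mtx', 'view']
top [[497.82895813890593, 0.0, 323.1886741704295], [0.0, 497.82895813890593, 197.32012931117566], [0.0, 0.0, 1.0]] [[-0.0234, -0.9997, -0.0016, 0.0016], [0.9903, -0.0234, 0.1371, -0.5675], [-0.1371, 0.0016, 0.9906, -1.7517], [0.0, 0.0, 0.0, 1.0]] ['img', 'mtx', 'view']
{'time': 0.1, 'joint_positions': array([-1.14190153,  0.32176653, -0.07005497,  1.45155459,  0.02260662,
        1.37081363, -0.05690602]), 'qd': array([ 0.00025975, -0.00166607, -0.00014862, -0.00270344, -0.00047046,
       -0.00038069, -0.00071192]), 'joint_torque': array([-2.31568929e-04, -4.92570198e+01, -4.05609151e-01, -3.13401282e+01,
       -6.42061047e-02,  3.93804756e-02,  5.99149189e-05]), 'position': array([0.26192337, 0.59469201, 0.40375812]), 'tool_rot': array([ 0.32399848,  1.54645229, -0.32674402]), 'ft_force': array([-1.22436902,  0.36612547, -0.49778038]), 'torque': array([-0.00139441, -0.00075456,  0.0413123 ]), 'grip_width': 0.9992018976590882}
```

View pics/scene0.png

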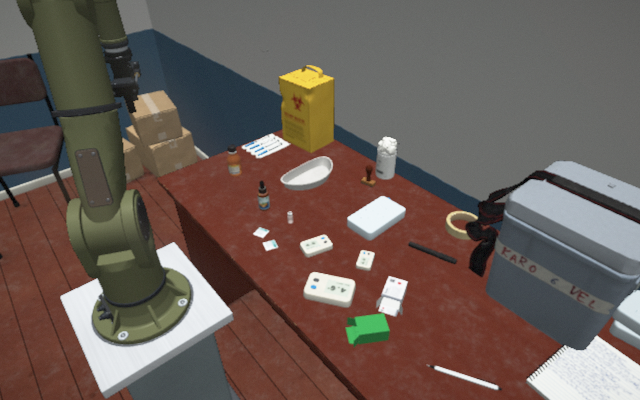

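View pics/top0.png

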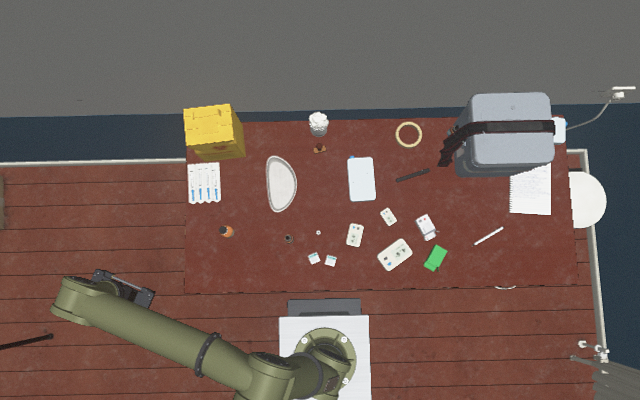

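The top view shows the dish at about (281,184), the cold pack at (361,179), the amber bottle at (226,231) and the drops at (288,238). Three loggers are at (388,216), (355,235) and (395,254), the carton at (427,226), and the green look-alike at (435,258). I'll enlarge these.

Run:
```python
import cv2
t=cv2.imread("pics/top0.png"); s=cv2.imread("pics/scene0.png")
def c(im,x,y,w,h,k,n): cv2.imwrite(f"pics/{n}.png",cv2.resize(im[y:y+h,x:x+w],None,fx=k,fy=k,interpolation=cv2.INTER_CUBIC))
c(t,325,145,130,130,6 if 0 else 4.6,"tA"); c(t,210,140,130,130,4.6,"tB")
c(s,290,190,140,120,5,"sA"); c(s,210,135,200,110,4,"sB")
```

```text
(no output)
```

View pics/tA.png

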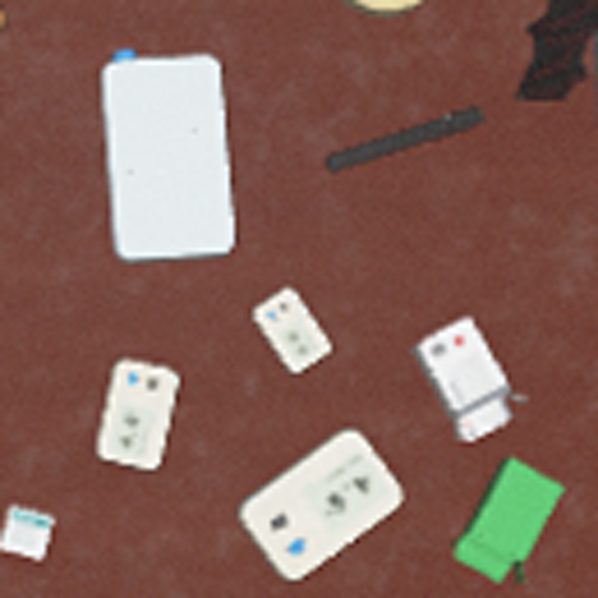

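View pics/tB.png

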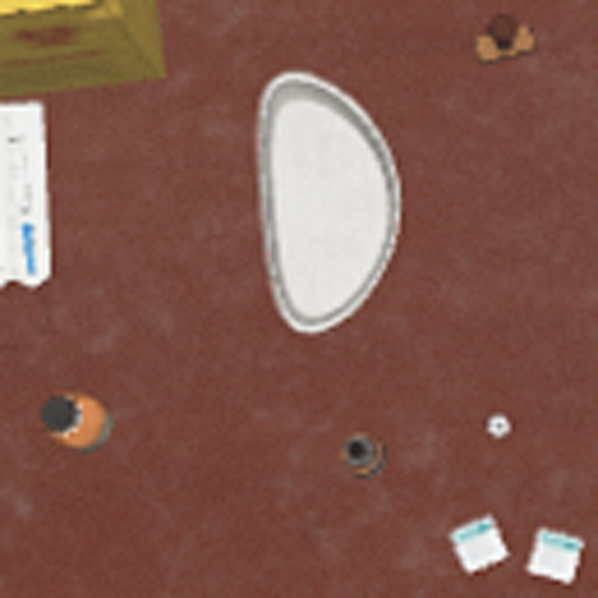

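View pics/sA.png

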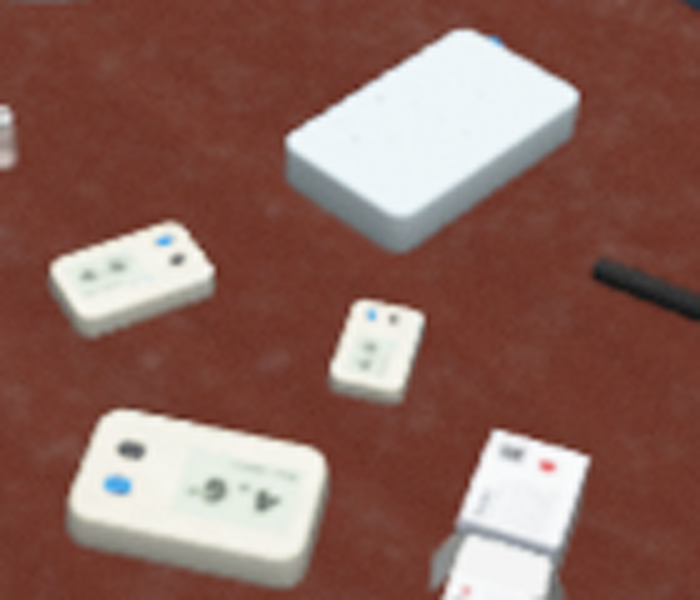

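View pics/sB.png

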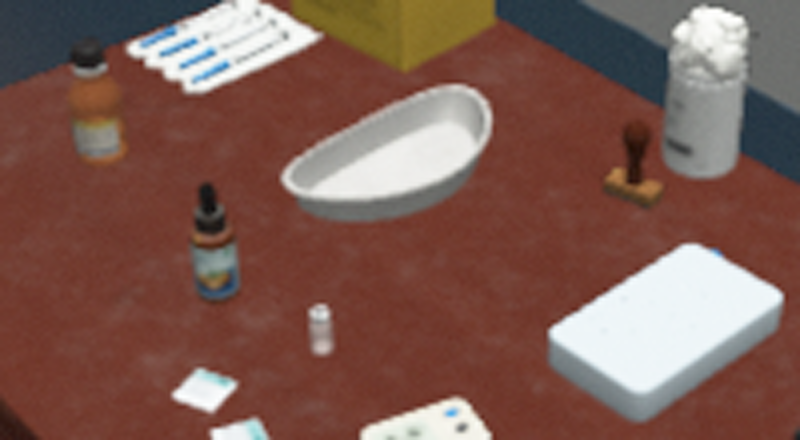

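The middle-sized logger is the one at (355,235). In crop tA the carton's flap end points to the lower right. Next I'll convert corner readings from both views into poses.

```bash
cat > h.py <<'E'
import numpy as np, cv2
from scipy.optimize import least_squares
from scipy.spatial.transform import Rotation as R
from bench import monitor,get_image
CAM={"scene":(np.array([[423.8456,0,317.011],[0,423.8456,199.8753],[0,0,1]]),np.array([[0.7699,-0.6379,-0.0179,-0.4153],[0.3978,0.4578,0.7951,-0.2462],[-0.499,-0.6193,0.6062,-1.0111]])),
"top":(np.array([[497.82896,0,323.18867],[0,497.82896,197.32013],[0,0,1]]),np.array([[-0.0234,-0.9997,-0.0016,0.0016],[0.9903,-0.0234,0.1371,-0.5675],[-0.1371,0.0016,0.9906,-1.7517]]))}
def proj(n,P):
    K,V=CAM[n]; P=np.atleast_2d(P); c=P@V[:,:3].T+V[:,3]
    c=c*[1,-1,-1]; u=c@K.T; return u[:,:2]/u[:,2:]
def pix(c,uv):
    x,y,k=dict(tA=(325,145,4.6),tB=(210,140,4.6),sA=(290,190,5),sB=(210,135,4))[c] if isinstance(c,str) else c
    return np.array([x,y])+(np.asarray(uv,float)+.5)/k-.5
def fit(obs,w,l,z,x0):
    """obs: list of (cam, corners px in order (-x,-y),(+x,-y),(+x,+y),(-x,+y))"""
    L=np.array([[-w,-l],[w,-l],[w,l],[-w,l]])/2
    def pts(p):
        c,s=np.cos(p[2]),np.sin(p[2]); return np.c_[L@np.array([[c,s],[-s,c]])+p[:2],np.full(4,z)]
    f=lambda p:np.concatenate([(proj(n,pts(p))-o).ravel() for n,o in obs])
    r=least_squares(f,x0); return r.x,np.round(r.fun,1)
def point(obs,z=None):
    """obs list (cam,px,zoffset above unknown point)"""
    f=lambda p:np.concatenate([(proj(n,[p[0],p[1],zz])-o).ravel() for n,o,zz in obs])
    r=least_squares(f,[.5,0]); return r.x,np.round(r.fun,1)
def go(x,y,z,jaw):
    """shift/turn in tool axes to put grasp point at x,y,z with jaw axis at angle jaw (world, mod pi), pointing down"""
    s=monitor.get_state(); R0=R.from_rotvec(s["tool_rot"]); p=s["position"]
    best=None
    for j in (jaw,jaw+np.pi):
        X=[0,0,-1]; Y=[np.cos(j),np.sin(j),0]; Rt=R.from_matrix(np.c_[X,Y,np.cross(X,Y)])
        v=(R0.inv()*Rt).as_rotvec()
        if best is None or abs(v[0])<abs(best[1][0]): best=(Rt,v)
    Rt,v=best; d=np.array([x,y,z+.164])-p
    g=p+R0.apply([.164,0,0])
    print("t %.1f grasp pt"%s["time"],np.round(g,4),"w %.1f"%(s["grip_width"]*87),"F",np.round(s["ft_force"],1),"q1,q7",np.round(s["joint_positions"][[0,4,6]],2))
    print(" turn(tool)",np.round(v,3)," shift after turn(tool mm)",np.round(Rt.inv().apply(d)*1000,1)," shift now",np.round(R0.inv().apply(d)*1000,1))
E
python3 - <<'E'
from h import *
# corners ordering (-x,-y),(+x,-y),(+x,+y),(-x,+y); pack +y toward robot => world -x ; yaw~-pi/2, +x local = world +y? yaw -90: x->( 0,-1) world = image right
print("pack",fit([("top",pix("tA",[(103,62),(219,55),(236,247),(117,258)])),("scene",pix("sA",[(462,23),(584,94),(399,220),(283,144)]))],.094,.160,.032,[.6,-.1,-1.57]))
print("pack yaw via R")
# logger far=-y
print("log",fit([("top",pix("tA",[(118,360),(180,372),(160,470),(97,455)])),("scene",pix("sA",[(180,219),(216,273),(82,322),(46,266)]))],.052,.082,.016,[.5,-.1,-1.7]))
print("cart",fit([("top",pix("tA",[(415,350),(470,317),(510,388),(458,412)])),("scene",pix("sA",[(493,430),(590,457),(557,550),(460,527)]))],.046,.066,.034,[.5,-.3,-1.2]))
print("amber",point([("top",pix("tB",(61,412)),.108),("scene",pix("sB",(88,46)),.106)]))
print("drops",point([("top",pix("tB",(357,450)),.102),("scene",pix("sB",(207,190)),.1)]))
print("vial",point([("top",pix("tB",(499,424)),.035),("scene",pix("sB",(321,311)),.034)]))
print("stamp",point([("top",pix("tB",(503,28)),.068),("scene",pix("sB",(636,128)),.065)]))
# dish outline extent, rim z .033, top only
K,V=CAM["top"]
def ray(px,z): 
    return least_squares(lambda p:(proj("top",[p[0],p[1],z])-px).ravel(),[.5,.1]).x
for q in [(295,72),(310,333),(258,150),(400,200)]: print(q,ray(pix("tB",q),.033))
E
```

```text
pack (array([ 0.63629361, -0.1493689 ,  1.38105701]), array([ 29.8,   0.6, -20.9,  -2. , -31.6,  -1. ,  20. ,   0.9,  26.5,
        18.4, -17.6, -12.8, -25.8, -21.3,  15.6,  12.7]))
pack yaw via R
log (array([ 0.43351393, -0.12224611,  1.160673  ]), array([ 15.3,   3.6, -11.5,  -4.5, -15.6,  -4.7,  11.5,   4. ,   7.4,
        13.2,  -5.5, -10.1,  -7.5, -13.9,   4.5,  10.2]))
cart (array([ 0.46495724, -0.37380553,  1.99648725]), array([ 11.6,  -8.3, -11.8,   4.5, -12. ,   5.6,  10.7,  -5.2,  19.6,
         5.6, -18.4,  -6. , -20.8,  -5.2,  17.9,   6.2]))
amber (array([0.45708599, 0.33526988]), array([-0.1, -0.4, -0.2,  0.6]))
drops (array([0.42336468, 0.11282925]), array([ 0.6, -0.2, -0.5, -0.6]))
vial (array([0.44593591, 0.0097129 ]), array([-0.1, -0.5, -0.3,  0.5]))
stamp (array([ 0.75216263, -0.00088608]), array([-0. , -0.4, -0.2,  0.4]))
(295, 72) [0.72753441 0.16520384]
(310, 333) [0.51886775 0.15551946]
(258, 150) [0.6652565  0.19506008]
(400, 200) [0.62255197 0.08349308]
```

Run:
```python
from h import *
def sw(c,l): return pix(c,[l[1],l[0],l[3],l[2]])
print("pack",fit([("top",sw("tA",[(103,62),(219,55),(236,247),(117,258)])),("scene",sw("sA",[(462,23),(584,94),(399,220),(283,144)]))],.094,.160,.032,[.6,-.1,1.57]))
print("log",fit([("top",sw("tA",[(118,360),(180,372),(160,470),(97,455)])),("scene",sw("sA",[(180,219),(216,273),(82,322),(46,266)]))],.052,.082,.016,[.5,-.1,1.4]))
print("cart",fit([("top",sw("tA",[(415,350),(470,317),(510,388),(458,412)])),("scene",sw("sA",[(493,430),(590,457),(557,550),(460,527)]))],.046,.066,.034,[.5,-.3,2]))
```

```text
pack (array([ 0.63504434, -0.15183654,  1.62165437]), array([ 0.1, -0.8, -0.3, -0.4,  0.2,  0.3,  0.3,  0.7,  0.5, -0.1,  0. ,
        0.2, -1.2, -0.6,  0.5,  0.3]))
log (array([ 0.43315792, -0.12299345,  1.32714342]), array([ 0.6, -0.7,  0. , -1.2, -0.2,  0.4,  0.2,  0.3,  0.8,  0.5, -0.6,
       -0.3, -1. , -0.5, -0.2,  0.5]))
cart (array([ 0.46444148, -0.37458281,  2.0663384 ]), array([-0.9, -1. ,  0.1, -1.9,  0.3,  0.6,  0. , -0.5, -0.4, -0.3,  0. ,
       -0.1, -0.6,  0.6, -0.2,  1.7]))
```

```bash
python3 -c "
from h import *
R0=R.from_rotvec(monitor.get_state()['tool_rot']).as_matrix();print(R0.round(3))
go(.55,.2,.24,2.066)
go(.4644,-.3746,.15,2.066)"
```

```text
[[-0.001  0.403  0.915]
 [-0.002  0.915 -0.403]
 [-1.    -0.002  0.   ]]
t 0.1 grasp pt [0.2618 0.5944 0.2398] w 86.9 F [-1.2  0.4 -0.5] q1,q7 [-1.14  0.02 -0.06]
 turn(tool) [-0.91  -0.001  0.002]  shift after turn(tool mm) [-2.000e-01 -4.842e+02  6.590e+01]  shift now [ 2.000e-01 -2.451e+02  4.227e+02]
t 0.1 grasp pt [0.2618 0.5944 0.2398] w 86.9 F [-1.2  0.4 -0.5] q1,q7 [-1.14  0.02 -0.06]
 turn(tool) [-0.91  -0.001  0.002]  shift after turn(tool mm) [  89.8 -949.1 -282.5]  shift now [  91.2 -805.3  575.9]
```

```bash
python3 - <<'E'
s=open('h.py').read().replace("for j in (jaw,jaw+np.pi):","for j in (jaw,):")
open('h.py','w').write(s)
E
python3 -m creep '[[0,-24,42,0,0,0,87],[0,-24,42,0,0,0,87],[0,-24,42,0,0,0,87],[0,-24,42,0,0,0,87],[0,-24,42,0,0,0,87]]' 10
python3 -m creep '[[0,-24,42,0,0,0,87],[0,-24,42,0,0,0,87],[0,-24,42,0,0,0,87],[0,-24,42,0,0,0,87],[0,-24,42,0,0,0,87]]'
python3 -c "
from h import *
go(.5,-.37,.15,-1.0753)"
```

```text
time: 0.6
position: [0.4066, 0.3985, 0.4044]
tool_rot: [0.325, 1.546, -0.326]
ft_force: [1.0, 1.0, 0.6]
grip_width: 1.003
time: 1.1
position: [0.5503, 0.2042, 0.4045]
tool_rot: [0.325, 1.546, -0.325]
ft_force: [0.6, 0.1, -0.2]
grip_width: 0.999
t 1.1 grasp pt [0.5503 0.2042 0.2405] w 86.9 F [ 0.6  0.1 -0.2] q1,q7 [-0.61 -0.05  0.79]
 turn(tool) [ 2.232 -0.     0.   ]  shift after turn(tool mm) [ 90.5 481.2 317.3]  shift now [  90.5 -545.8  185.3]
```

```bash
T='[[0,0,0,0.148,0,0,87]]'
python3 -m creep '[[0,0,0,0.149,0,0,87],[0,0,0,0.149,0,0,87],[0,0,0,0.149,0,0,87],[0,0,0,0.149,0,0,87],[0,0,0,0.149,0,0,87]]' >/dev/null
python3 -m creep '[[0,0,0,0.149,0,0,87],[0,0,0,0.149,0,0,87],[0,0,0,0.149,0,0,87],[0,0,0,0.149,0,0,87],[0,0,0,0.149,0,0,87]]' >/dev/null
python3 -m creep '[[0,0,0,0.149,0,0,87],[0,0,0,0.149,0,0,87],[0,0,0,0.149,0,0,87],[0,0,0,0.149,0,0,87],[0,0,0,0.149,0,0,87]]'
python3 -c "
from h import *
go(.48,-.37,.15,-1.0753)"
```

```text
time: 2.6
position: [0.5495, 0.206, 0.4043]
tool_rot: [1.949, 0.483, -1.951]
ft_force: [0.5, 0.4, -1.0]
grip_width: 1.003
t 2.6 grasp pt [0.5493 0.2059 0.2403] w 87.2 F [ 0.5  0.4 -1. ] q1,q7 [-0.79 -0.08 -1.42]
 turn(tool) [-0.01   0.001  0.   ]  shift after turn(tool mm) [ 90.3 473.7 335. ]  shift now [ 90.5 476.9 330.3]
```

```bash
python3 -m creep '[[6,34,24,0,0,0,87],[6,34,24,0,0,0,87],[6,34,24,0,0,0,87],[6,34,24,0,0,0,87],[6,34,24,0,0,0,87]]' >/dev/null
python3 -m creep '[[6,34,24,0,0,0,87],[6,34,24,0,0,0,87],[6,34,24,0,0,0,87],[6,34,24,0,0,0,87],[6,34,24,0,0,0,87]]' >/dev/null
python3 -m creep '[[6,34,24,0,0,0,87],[6,34,24,0,0,0,87],[6,34,24,0,0,0,87],[6,34,24,0,0,0,87],[0,0,0,0,0,0,87]]'
python3 -c "
from h import *
go(.4644,-.3746,.08,-1.0753)"
```

```text
time: 4.1
position: [0.4745, -0.3783, 0.3198]
tool_rot: [1.946, 0.477, -1.956]
ft_force: [-0.9, -0.4, -0.3]
grip_width: 0.999
t 4.1 grasp pt [ 0.4739 -0.379   0.1558] w 86.9 F [-0.9 -0.4 -0.3] q1,q7 [-0.04 -0.28 -0.24]
 turn(tool) [-0.013  0.005 -0.002]  shift after turn(tool mm) [75.8 -8.   7.2]  shift now [75.8 -8.1  6.9]
```

```bash
python3 -m creep '[[0,-8,7,-0.013,0.005,-0.002,87],[38,0,0,0,0,0,87],[38,0,0,0,0,0,87],[0,0,0,0,0,0,87]]'
python3 -c "
from h import *
go(.4644,-.3746,.024,-1.0753)
print(monitor.get_state()['joint_positions'])
for n in ('scene','top'):
    d=get_image(n); cv2.imwrite(f'pics/{n}1.png',d['img'][:,:,::-1])
s=cv2.imread('pics/scene1.png'); t=cv2.imread('pics/top1.png')
cv2.imwrite('pics/c1.png',np.hstack([cv2.resize(s[200:360,300:460],(480,480))[:,:400],cv2.resize(t[180:280,375:475],(400,480))]))
"
```

```text
time: 4.5
position: [0.4672, -0.3642, 0.2402]
tool_rot: [1.94, 0.515, -1.942]
ft_force: [-0.8, 0.9, -0.2]
grip_width: 0.998
t 4.5 grasp pt [ 0.4666 -0.3624  0.0762] w 86.8 F [-0.8  0.9 -0.2] q1,q7 [-0.02 -0.34 -0.18]
 turn(tool) [ 0.012 -0.002  0.012]  shift after turn(tool mm) [52.2  7.8  7.5]  shift now [52.1  8.3  7.6]
[-0.01586742  0.42280974  0.77656951  1.79982657 -0.3408938   1.06736489
 -0.17557359]
```

View pics/c1.png

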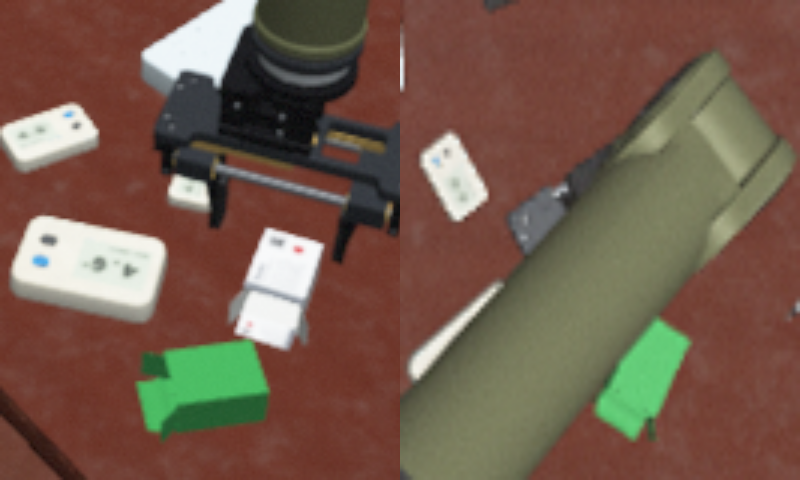

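```bash
python3 -m creep '[[0,0,0,0,0,0,87],[0,0,0,0,0,0,87]]'
python3 -c "
from h import *
go(.4644,-.3746,.024,-1.0753)"
```

```text
time: 4.8
position: [0.4693, -0.3685, 0.247]
tool_rot: [1.946, 0.502, -1.931]
ft_force: [0.3, 0.1, 1.3]
grip_width: 1.0
t 4.8 grasp pt [ 0.4704 -0.368   0.083 ] w 87.0 F [0.3 0.1 1.3] q1,q7 [-0.02 -0.34 -0.18]
 turn(tool) [ 0.01  -0.007 -0.001]  shift after turn(tool mm) [59.   3.   7.2]  shift now [58.9  2.9  7.7]
```

```bash
for i in 1 2 3 4; do python3 -m creep '[[0,0,0,0,0,0,87]]' | sed -n '1,3p'; done; python3 -c "
from bench import monitor
for i in range(3): print(monitor.get_state()['position'])"
```

```text
time: 4.9
position: [0.469, -0.3685, 0.2463]
tool_rot: [1.945, 0.502, -1.932]
time: 5.0
position: [0.4688, -0.3684, 0.2456]
tool_rot: [1.945, 0.503, -1.934]
time: 5.1
position: [0.4686, -0.3683, 0.2451]
tool_rot: [1.944, 0.503, -1.935]
time: 5.2
position: [0.4686, -0.3682, 0.2448]
tool_rot: [1.944, 0.503, -1.935]
[ 0.46856336 -0.36824421  0.24484355]
[ 0.46856336 -0.36824421  0.24484355]
[ 0.46856336 -0.36824421  0.24484355]
```

```bash
python3 -m creep '[[0,0,0,0,0,0,87]]' >/dev/null; python3 -c "
from h import *
go(.4644,-.3746,.050,-1.0753)"
```

```text
t 5.3 grasp pt [ 0.4691 -0.3676  0.0807] w 86.9 F [-0.5  0.1  0. ] q1,q7 [-0.01 -0.34 -0.18]
 turn(tool) [ 0.009 -0.005  0.002]  shift after turn(tool mm) [30.7  3.6  6.6]  shift now [30.7  3.6  6.8]
```

```bash
python3 -m creep '[[10,2,4,0.009,-0.005,0.002,87],[20,2,3,0,0,0,87],[0,0,0,0,0,0,87],[0,0,0,0,0,0,87],[0,0,0,0,0,0,87]]' >/dev/null; python3 -m creep '[[0,0,0,0,0,0,87],[0,0,0,0,0,0,87]]' >/dev/null;python3 -c "
from h import *
go(.4644,-.3746,.024,-1.0753)"
```

```text
t 6.0 grasp pt [ 0.4649 -0.3752  0.0513] w 86.7 F [-0.9  0.5  0.3] q1,q7 [ 0.01 -0.37 -0.15]
 turn(tool) [ 0.001 -0.001 -0.001]  shift after turn(tool mm) [27.3 -0.6  0. ]  shift now [27.3 -0.6  0. ]
```

```bash
python3 -m creep '[[14,0,0,0,0,0,87],[13,0,0,0,0,0,87],[0,0,0,0,0,0,87],[0,0,0,0,0,0,87],[0,0,0,0,0,0,87]]' >/dev/null; python3 -c "
from h import *
go(.4644,-.3746,.024,-1.0753)"
python3 -m creep '[[0,0,0,0,0,0,40],[0,0,0,0,0,0,40],[0,0,0,0,0,0,40],[0,0,0,0,0,0,40],[0,0,0,0,0,0,40]]' 8
python3 -m creep '[[0,0,0,0,0,0,40],[0,0,0,0,0,0,40],[0,0,0,0,0,0,40],[0,0,0,0,0,0,40],[0,0,0,0,0,0,40]]' 8
```

```text
t 6.5 grasp pt [ 0.4644 -0.3753  0.0237] w 87.0 F [ 0.2 -1.   0.7] q1,q7 [ 0.03 -0.4  -0.13]
 turn(tool) [ 0.  0. -0.]  shift after turn(tool mm) [-0.3 -0.5 -0.3]  shift now [-0.3 -0.5 -0.3]
time: 7.0
position: [0.4644, -0.375, 0.1878]
tool_rot: [1.944, 0.492, -1.944]
ft_force: [-0.1, 0.1, -0.4]
grip_width: 0.632
time: 7.5
position: [0.4644, -0.375, 0.1877]
tool_rot: [1.944, 0.492, -1.944]
ft_force: [-0.2, 0.1, 0.8]
grip_width: 0.548
```

```bash
python3 -m creep '[[0,0,0,0,0,0,40],[0,0,0,0,0,0,40],[0,0,0,0,0,0,40]]' 8
python3 -m creep '[[-15,0,0,0,0,0,40],[-30,0,0,0,0,0,40],[-30,0,0,0,0,0,40],[-25,0,0,0,0,0,40],[0,0,0,0,0,0,40]]' 8
python3 -c "
from h import *
go(.6350,-.1518,.12,-1.52)
d=get_image('scene'); cv2.imwrite('pics/s2.png',d['img'][140:340,250:500,::-1].repeat(3,0).repeat(3,1))
"
```

```text
time: 7.8
position: [0.4644, -0.375, 0.1878]
tool_rot: [1.944, 0.492, -1.944]
ft_force: [0.1, 0.4, 0.6]
grip_width: 0.544
time: 8.3
position: [0.4652, -0.3766, 0.2925]
tool_rot: [1.948, 0.486, -1.936]
ft_force: [-0.1, -0.8, -1.1]
grip_width: 0.544
t 8.3 grasp pt [ 0.4663 -0.3772  0.1285] w 47.3 F [-0.1 -0.8 -1.1] q1,q7 [-0.03 -0.3  -0.2 ]
 turn(tool) [ 0.445 -0.006 -0.006]  shift after turn(tool mm) [   8.5 -215.9 -181. ]  shift now [   8.8 -117.1 -256.2]
```

View pics/s2.png

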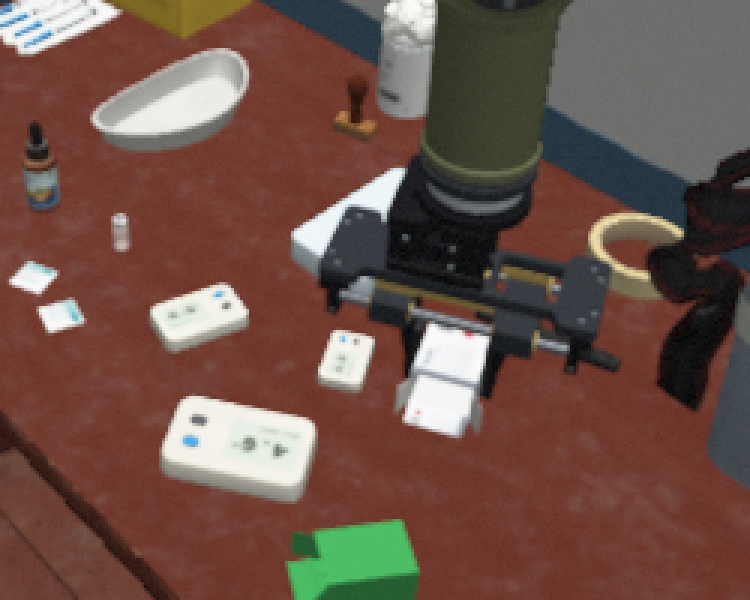

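The picture shows the carton lifted between the fingers, with its flap toward the robot.

```bash
python3 -m creep '[[0,-10,-20,0,0,0,40],[0,-17,-36,0,0,0,40],[0,-17,-36,0,0,0,40],[0,-17,-36,0,0,0,40],[0,-17,-36,0,0,0,40]]' >/dev/null
python3 -m creep '[[0,-17,-36,0,0,0,40],[0,-13,-32,0,0,0,40],[0,-9,-24,0,0,0,40],[0,0,0,0.148,0,0,40],[0,0,0,0.148,0,0,40]]' >/dev/null
python3 -m creep '[[0,0,0,0.148,0,0,40],[0,0,0,0,0,0,40],[0,0,0,0,0,0,40],[0,0,0,0,0,0,40],[0,0,0,0,0,0,40]]' >/dev/null
python3 -c "
from h import *
go(.6350,-.1518,.08,-1.52)
"
```

```text
t 9.8 grasp pt [ 0.6338 -0.1504  0.1236] w 47.1 F [ 0.3 -0.7  0. ] q1,q7 [-0.41 -0.38 -1.05]
 turn(tool) [0.002 0.    0.   ]  shift after turn(tool mm) [43.6  1.5 -1.1]  shift now [43.6  1.5 -1.1]
```

```bash
python3 -m creep '[[15,1.5,-1,0.002,0,0,40],[25,0,0,0,0,0,40],[12,0,0,0,0,0,40],[0,0,0,0,0,0,40],[0,0,0,0,0,0,40]]' >/dev/null
python3 -m creep '[[0,0,0,0,0,0,40],[0,0,0,0,0,0,40],[0,0,0,0,0,0,40],[0,0,0,0,0,0,40],[0,0,0,0,0,0,40]]' 
python3 -c "
from h import *
go(.6350,-.1518,.0562,-1.52)
"
```

```text
time: 10.85
position: [0.635, -0.1518, 0.236]
tool_rot: [2.197, 0.055, -2.196]
ft_force: [-0.9, 0.2, -0.4]
grip_width: 0.542
t 10.8 grasp pt [ 0.6351 -0.1517  0.072 ] w 47.2 F [-0.9  0.2 -0.4] q1,q7 [-0.38 -0.42 -1.02]
 turn(tool) [-0.001 -0.     0.   ]  shift after turn(tool mm) [15.8  0.   0. ]  shift now [15.8  0.   0. ]
```

```bash
python3 -m creep '[[8,0,0,0,0,0,40],[5,0,0,0,0,0,40],[2,0,0,0,0,0,40],[0,0,0,0,0,0,40],[0,0,0,0,0,0,40]]' 
python3 -m creep '[[0,0,0,0,0,0,40],[0,0,0,0,0,0,40]]' 
python3 -c "
from h import *
go(.6350,-.1518,.0562,-1.52)
"
```

```text
time: 11.35
position: [0.6349, -0.1518, 0.2204]
tool_rot: [2.196, 0.055, -2.196]
ft_force: [-0.7, -1.3, 0.2]
grip_width: 0.542
time: 11.55
position: [0.635, -0.1518, 0.2207]
tool_rot: [2.196, 0.055, -2.196]
ft_force: [-0.2, -0.1, -0.4]
grip_width: 0.547
t 11.6 grasp pt [ 0.635  -0.1518  0.0567] w 47.5 F [-0.2 -0.1 -0.4] q1,q7 [-0.38 -0.43 -1.01]
 turn(tool) [-0.001 -0.    -0.   ]  shift after turn(tool mm) [ 0.5  0.  -0. ]  shift now [ 0.5  0.  -0. ]
```

```bash
python3 -m creep '[[0.5,0,0,0,0,0,40],[0,0,0,0,0,0,40],[0,0,0,0,0,0,55],[0,0,0,0,0,0,75],[0,0,0,0,0,0,87]]' 
python3 -m creep '[[0,0,0,0,0,0,87],[0,0,0,0,0,0,87],[0,0,0,0,0,0,87],[-30,0,0,0,0,0,87],[-40,0,0,0,0,0,87]]' 
python3 -m creep '[[-40,0,0,0,0,0,87],[0,0,-40,0,0,0,87],[0,0,-10,0,0,0,87],[0,0,0,0,0,0,87],[0,0,0,0,0,0,87]]' 
python3 -c "
from h import *
go(.4332,-.123,.12,-1.8145)
"
```

```text
time: 12.05
position: [0.635, -0.1518, 0.2203]
tool_rot: [2.196, 0.055, -2.196]
ft_force: [0.6, -0.8, 0.1]
grip_width: 0.73
time: 12.55
position: [0.6341, -0.1512, 0.2887]
tool_rot: [2.191, 0.055, -2.202]
ft_force: [0.6, -0.2, -0.1]
grip_width: 0.996
time: 13.05
position: [0.684, -0.1497, 0.3289]
tool_rot: [2.193, 0.054, -2.2]
ft_force: [-0.5, -0.6, 1.0]
grip_width: 0.995
t 13.1 grasp pt [ 0.6835 -0.1497  0.1649] w 86.6 F [-0.5 -0.6  1. ] q1,q7 [-0.36 -0.41 -1.07]
 turn(tool) [ 0.293  0.003 -0.001]  shift after turn(tool mm) [ 44.9  34.6 249.8]  shift now [ 45.7 -39.  249.1]
```

```bash
python3 -m creep '[[0,0,0,0.147,0,0,87],[0,0,0,0.147,0,0,87],[0,5,30,0,0,0,87],[0,5,40,0,0,0,87],[0,5,40,0,0,0,87]]' >/dev/null
python3 -m creep '[[0,5,40,0,0,0,87],[0,5,40,0,0,0,87],[10,5,35,0,0,0,87],[15,4,25,0,0,0,87],[15,0,0,0,0,0,87]]' >/dev/null
python3 -m creep '[[0,0,0,0,0,0,87],[0,0,0,0,0,0,87],[0,0,0,0,0,0,87],[0,0,0,0,0,0,87]]' >/dev/null
python3 -c "
from h import *
go(.4332,-.123,.06,-1.8145)
for n in ('scene','top'):
    d=get_image(n); cv2.imwrite(f'pics/{n}3.png',d['img'][:,:,::-1])
s=cv2.imread('pics/scene3.png'); t=cv2.imread('pics/top3.png')
cv2.imwrite('pics/c3.png',np.hstack([cv2.resize(s[180:280,300:420],None,fx=4,fy=4,interpolation=2),cv2.resize(t[145:225,335:395],None,fx=5,fy=5,interpolation=2)]))
"
```

```text
t 14.4 grasp pt [ 0.4347 -0.1223  0.1267] w 87.0 F [-0.1 -0.7  0.9] q1,q7 [-0.8   0.07 -1.64]
 turn(tool) [-0.001 -0.001 -0.001]  shift after turn(tool mm) [66.7  1.2  1.2]  shift now [66.7  1.2  1.2]
```

View pics/c3.png

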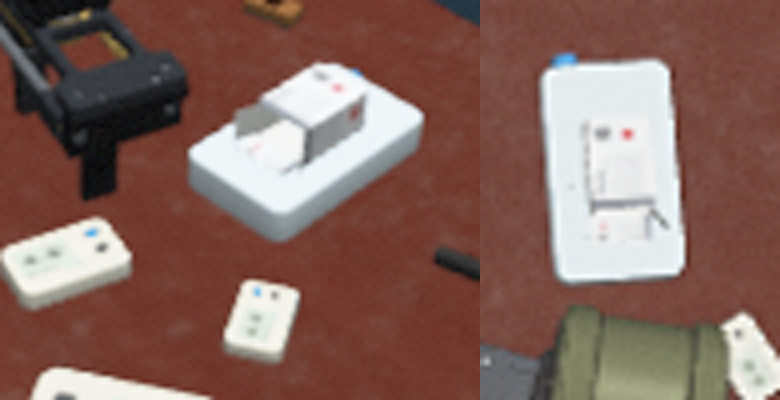

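```bash
python3 -c "
from h import *
T=(335,145,5);S=(300,180,4)
print(fit([('top',pix(T,[(173,116),(108,120),(112,203),(178,200)])),('scene',pix(S,[(367,93),(318,63),(260,98),(306,129)]))],.046,.066,.066,[.6,-.1,1.6]))
s=cv2.imread('pics/scene3.png'); t=cv2.imread('pics/top3.png')
cv2.imwrite('pics/c3b.png',np.hstack([cv2.resize(s[190:230,350:400],None,fx=8,fy=8,interpolation=2),cv2.resize(t[160:200,345:385],None,fx=8,fy=8,interpolation=2)]))
"
```

```text
(array([ 0.63576563, -0.15438315,  1.59892329]), array([-0.6, -0.9, -0.5, -1. , -0.1,  0.6, -0.4,  0.5,  0.6, -0.1,  0.6,
        0.2, -0.8,  1. , -0.1,  0.9]))
```

View pics/c3b.png

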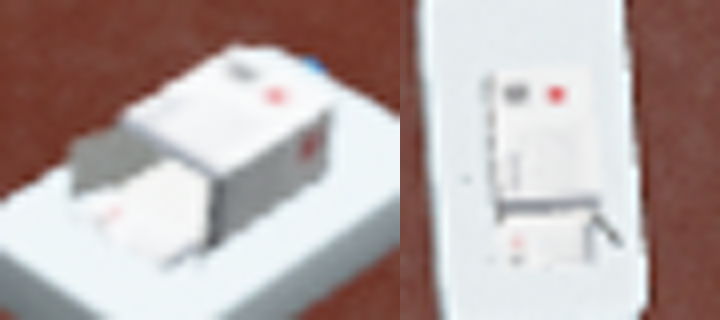

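The carton sits centred on the pack within about 2.5 mm, with its flap toward the robot. Next is the logger.

```bash
python3 -m creep '[[20,1,1,0,0,0,87],[30,0,0,0,0,0,87],[16,0,0,0,0,0,87],[0,0,0,0,0,0,87],[0,0,0,0,0,0,87]]' >/dev/null
python3 -m creep '[[0,0,0,0,0,0,87],[0,0,0,0,0,0,87],[0,0,0,0,0,0,87]]' >/dev/null
python3 -c "
from h import *
go(.4332,-.123,.0215,-1.8145)
d=get_image('scene'); cv2.imwrite('pics/s4.png',cv2.resize(d['img'][180:300,260:420,::-1],None,fx=4,fy=4,interpolation=2))
"
```

```text
t 15.3 grasp pt [ 0.4336 -0.1225  0.061 ] w 86.9 F [0.7 0.3 0. ] q1,q7 [-0.78 -0.11 -1.48]
 turn(tool) [-0.    -0.002  0.001]  shift after turn(tool mm) [39.5  0.4  0. ]  shift now [39.5  0.5  0.1]
```

View pics/s4.png

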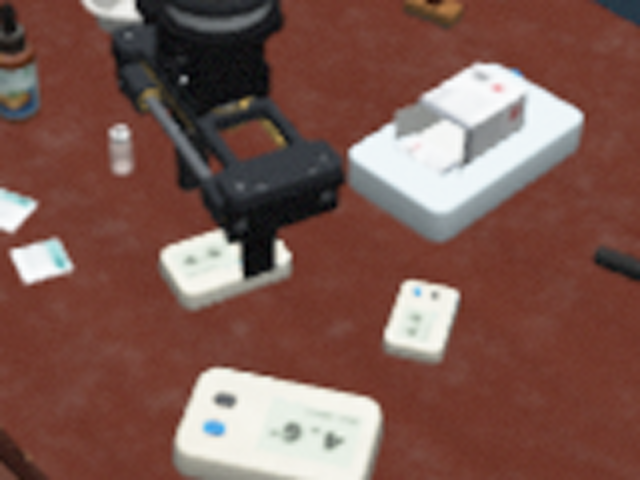

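```bash
python3 -m creep '[[18,0,0,0,0,0,87],[14,0,0,0,0,0,87],[7,0,0,0,0,0,87],[0,0,0,0,0,0,87],[0,0,0,0,0,0,87]]' >/dev/null
python3 -m creep '[[0,0,0,0,0,0,87],[0,0,0,0,0,0,87]]' >/dev/null
python3 -c "
from h import *
go(.4332,-.123,.0215,-1.8145)
"
python3 -m creep '[[0,0,0,0,0,0,45],[0,0,0,0,0,0,45],[0,0,0,0,0,0,45],[0,0,0,0,0,0,45],[0,0,0,0,0,0,45]]' 12
python3 -m creep '[[0,0,0,0,0,0,45],[0,0,0,0,0,0,45],[0,0,0,0,0,0,45],[0,0,0,0,0,0,45],[0,0,0,0,0,0,45]]' 12
python3 -m creep '[[0,0,0,0,0,0,45],[0,0,0,0,0,0,45]]' 12
```

```text
t 16.1 grasp pt [ 0.4335 -0.1225  0.0218] w 86.8 F [ 0.4 -0.   0.3] q1,q7 [-0.72 -0.24 -1.37]
 turn(tool) [-0.    -0.001  0.001]  shift after turn(tool mm) [ 0.3  0.4 -0.1]  shift now [ 0.3  0.4 -0.1]
time: 16.6
position: [0.4329, -0.1225, 0.1852]
tool_rot: [-2.092, 0.257, 2.092]
ft_force: [0.5, 0.6, 0.8]
grip_width: 0.632
time: 17.1
position: [0.4329, -0.1226, 0.1852]
tool_rot: [-2.092, 0.257, 2.092]
ft_force: [0.0, 0.4, 0.8]
grip_width: 0.585
time: 17.3
position: [0.4329, -0.1226, 0.1852]
tool_rot: [-2.092, 0.257, 2.092]
ft_force: [0.2, 0.3, -0.9]
grip_width: 0.589
```

```bash
python3 -m creep '[[-10,0,0,0,0,0,45],[-25,0,0,0,0,0,45],[-30,0,0,0,0,0,45],[-30,0,0,0,0,0,45],[-15,0,0,0,0,0,45]]' 12
python3 -m creep '[[0,0,0,0,0,0,45],[0,0,0,0,0,0,45]]' 12
python3 -c "
from h import *
go(.635,-.1525,.135,-1.52)
for n in ('scene','top'):
    d=get_image(n); cv2.imwrite(f'pics/{n}5.png',d['img'][:,:,::-1])
s=cv2.imread('pics/scene5.png')
cv2.imwrite('pics/s5.png',cv2.resize(s[140:300,260:420],None,fx=3.5,fy=3.5,interpolation=2))
"
```

```text
time: 17.8
position: [0.4335, -0.1232, 0.2974]
tool_rot: [-2.094, 0.255, 2.087]
ft_force: [0.3, 0.5, -0.5]
grip_width: 0.584
time: 18.0
position: [0.4326, -0.1224, 0.2948]
tool_rot: [-2.091, 0.255, 2.092]
ft_force: [-0.8, 0.3, -0.4]
grip_width: 0.584
t 18.0 grasp pt [ 0.4326 -0.1223  0.1308] w 50.8 F [-0.8  0.3 -0.4] q1,q7 [-0.86  0.09 -1.67]
 turn(tool) [-0.295  0.     0.001]  shift after turn(tool mm) [  -4.2   40.3 -200.6]  shift now [  -4.3  -19.7 -203.6]
```

View pics/s5.png

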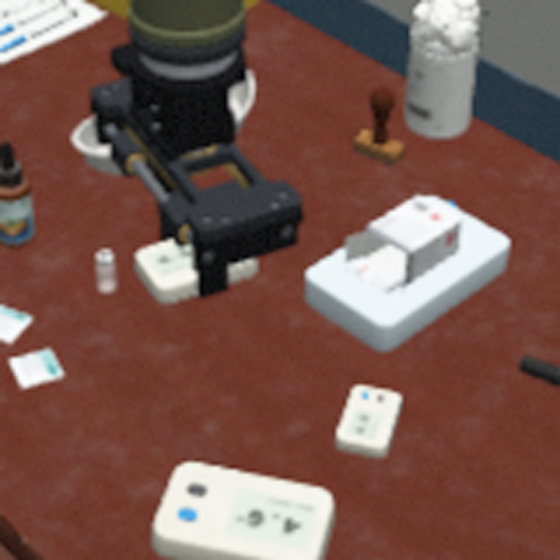

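```bash
python3 -c "
from h import *
s=cv2.imread('pics/scene5.png')
im=cv2.resize(s[195:235,290:350],None,fx=12,fy=12,interpolation=2)
# project expected top-face outline if centred at grasp point
c=np.array([.4326,-.1223]);a=1.327
L=np.array([[-26,-41],[26,-41],[26,41],[-26,41]])/1000
P=np.c_[L@np.array([[np.cos(a),np.sin(a)],[-np.sin(a),np.cos(a)]])+c,np.full(4,.1308-.0212+.016)]
u=((proj('scene',P)-[290,195]+.5)*12).astype(int)
cv2.polylines(im,[u],True,(0,0,255),1)
P[:,2]-=.016
u=((proj('scene',P)-[290,195]+.5)*12).astype(int)
cv2.polylines(im,[u],True,(255,0,0),1)
cv2.imwrite('pics/s5b.png',im)
"
```

```text
(no output)
```

View pics/s5b.png

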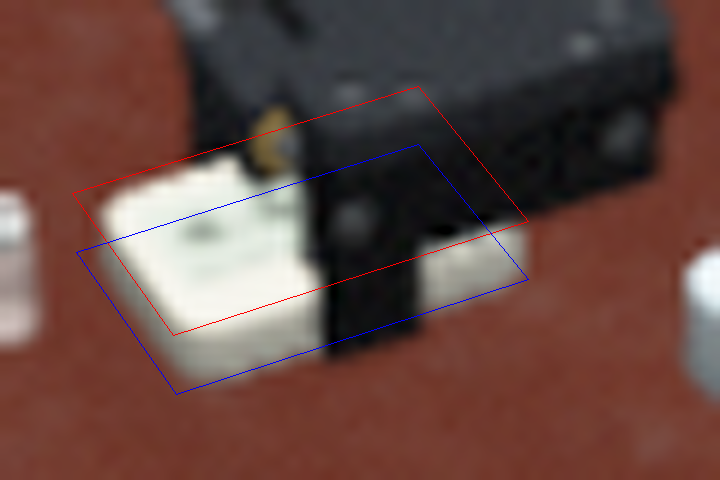

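The held logger matches its model outline to about 1 px, so the grasp is centred. Now I'll carry it over the carton.

```bash
python3 -m creep '[[0,-2,-20,0,0,0,45],[0,-4,-35,0,0,0,45],[0,-4,-40,0,0,0,45],[0,-4,-40,0,0,0,45],[0,-3,-35,0,0,0,45]]' >/dev/null
python3 -m creep '[[0,-2,-20,0,0,0,45],[0,-1,-13,0,0,0,45],[0,0,0,-0.147,0,0,45],[0,0,0,-0.148,0,0,45],[0,0,0,0,0,0,45]]' >/dev/null
python3 -m creep '[[0,0,0,0,0,0,45],[0,0,0,0,0,0,45],[0,0,0,0,0,0,45],[0,0,0,0,0,0,45],[0,0,0,0,0,0,45]]' >/dev/null
python3 -c "
from h import *
go(.635,-.1525,.1,-1.52)
"
```

```text
t 19.6 grasp pt [ 0.6347 -0.1521  0.1313] w 51.0 F [-0.   0.1 -0.5] q1,q7 [-0.48 -0.45 -1.  ]
 turn(tool) [-0. -0.  0.]  shift after turn(tool mm) [31.3  0.4 -0.3]  shift now [31.3  0.4 -0.3]
```

```bash
python3 -m creep '[[12,0,0,0,0,0,45],[14,0,0,0,0,0,45],[8,0,0,0,0,0,45],[0,0,0,0,0,0,45],[0,0,0,0,0,0,45]]' >/dev/null
python3 -m creep '[[0,0,0,0,0,0,45],[0,0,0,0,0,0,45],[0,0,0,0,0,0,45],[0,0,0,0,0,0,45],[0,0,0,0,0,0,45]]' >/dev/null
python3 -c "
from h import *
go(.635,-.1525,.0875,-1.52)
"
```

```text
t 20.6 grasp pt [ 0.6348 -0.1522  0.0974] w 50.6 F [ 0.2 -0.2 -0.8] q1,q7 [-0.47 -0.47 -0.98]
 turn(tool) [ 0. -0.  0.]  shift after turn(tool mm) [ 9.9  0.3 -0.2]  shift now [ 9.9  0.3 -0.2]
```

```bash
python3 -m creep '[[4,0,0,0,0,0,45],[3,0,0,0,0,0,45],[2.5,0,0,0,0,0,45],[0,0,0,0,0,0,45],[0,0,0,0,0,0,45]]' >/dev/null
python3 -m creep '[[0,0,0,0,0,0,45],[0,0,0,0,0,0,45],[0,0,0,0,0,0,45]]'
python3 -c "
from h import *
go(.635,-.1525,.0872,-1.52)
"
```

```text
time: 21.4
position: [0.6347, -0.1524, 0.253]
tool_rot: [2.196, 0.057, -2.196]
ft_force: [-3.2, 1.7, 8.4]
grip_width: 0.586
t 21.4 grasp pt [ 0.6347 -0.1522  0.089 ] w 51.0 F [-3.2  1.7  8.4] q1,q7 [-0.46 -0.48 -0.98]
 turn(tool) [ 0.    -0.     0.001]  shift after turn(tool mm) [ 1.8  0.2 -0.3]  shift now [ 1.8  0.2 -0.3]
```

Contact reads about 8 N, so I'll ease off slightly and release.

```bash
python3 -m creep '[[-0.7,0,0,0,0,0,45],[0,0,0,0,0,0,45],[0,0,0,0,0,0,45]]'
python3 -m creep '[[0,0,0,0,0,0,55],[0,0,0,0,0,0,60],[0,0,0,0,0,0,70],[0,0,0,0,0,0,80],[0,0,0,0,0,0,87]]' 
python3 -m creep '[[0,0,0,0,0,0,87],[0,0,0,0,0,0,87],[0,0,0,0,0,0,87],[-20,0,0,0,0,0,87],[-40,0,0,0,0,0,87]]' 
python3 -m creep '[[-40,0,0,0,0,0,87],[-10,-30,0,0,0,0,87],[-10,-40,0,0,0,0,87],[0,-40,0,0,0,0,87],[0,-40,0,0,0,0,87]]' >/dev/null
python3 -m creep '[[0,-40,0,0,0,0,87],[0,-40,0,0,0,0,87],[0,-40,0,0,0,0,87],[0,-40,0,0,0,0,87],[0,0,0,0,0,0,87]]'
python3 -c "
from h import *
for n in ('scene','top'):
    d=get_image(n); cv2.imwrite(f'pics/{n}6.png',d['img'][:,:,::-1])
s=cv2.imread('pics/scene6.png'); t=cv2.imread('pics/top6.png')
cv2.imwrite('pics/c6.png',np.hstack([cv2.resize(s[180:260,330:420],None,fx=5,fy=5,interpolation=2),cv2.resize(t[145:225,335:395],None,fx=5,fy=5,interpolation=2)]))
go(.457,.335,.15,-1.5)
"
```

```text
time: 21.7
position: [0.6347, -0.1523, 0.253]
tool_rot: [2.196, 0.056, -2.196]
ft_force: [-2.2, 1.1, 5.3]
grip_width: 0.588
time: 22.2
position: [0.6347, -0.1522, 0.2522]
tool_rot: [2.196, 0.056, -2.196]
ft_force: [-0.6, -0.3, 0.8]
grip_width: 0.881
time: 22.7
position: [0.6336, -0.1514, 0.3099]
tool_rot: [2.189, 0.057, -2.203]
ft_force: [0.9, -0.6, -0.1]
grip_width: 0.999
time: 23.7
position: [0.618, 0.166, 0.3717]
tool_rot: [2.19, 0.072, -2.193]
ft_force: [-0.1, 0.8, -0.6]
grip_width: 0.998
t 23.8 grasp pt [0.6187 0.1588 0.2082] w 87.3 F [ 0.4 -1.7  0.1] q1,q7 [-0.99 -0.34 -1.55]
 turn(tool) [-0.017  0.    -0.001]  shift after turn(tool mm) [  58.2 -187.1  148.8]  shift now [  58.1 -184.6  152. ]
```

View pics/c6.png

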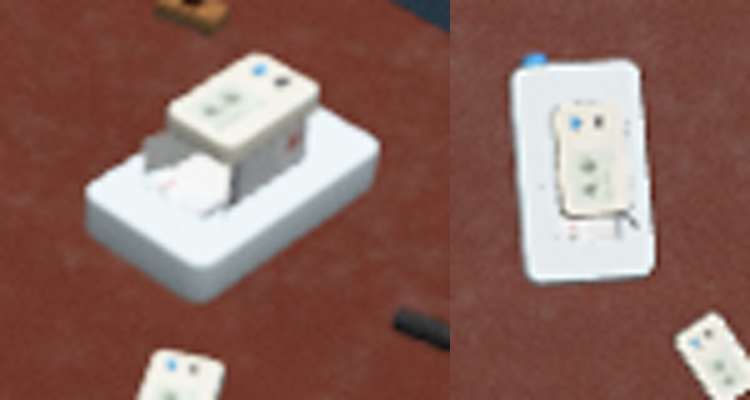

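View pics/scene6.png

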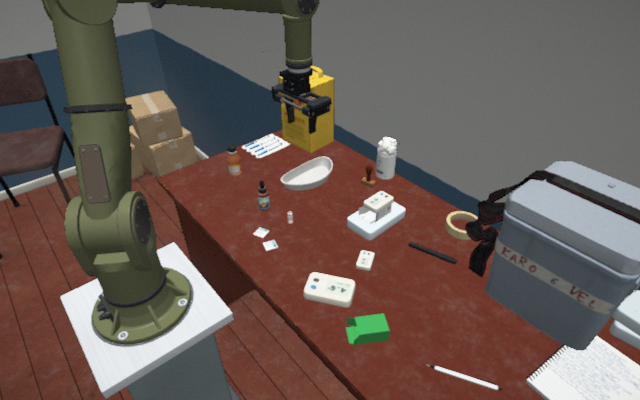

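```bash
python3 -c "
from h import *
T=(335,145,5);S=(330,180,5)
print(fit([('top',pix(T,[(179,104),(103,103),(109,215),(184,215)])),('scene',pix(S,[(323,85),(255,51),(166,105),(234,155)]))],.052,.082,.082,[.6,-.1,1.6]))
"
```

```text
(array([ 0.63460991, -0.15518491,  1.61515282]), array([-0.7, -1.4, -0.1, -0.2,  0.5,  0.2,  0.2, -0.8,  0.8,  1.1,  0.3,
        0. , -1.5,  1.2, -0.9, -0.3]))
```

```bash
python3 -m creep '[[0,0,0,-0.15,0,0,87],[0,0,0,-0.15,0,0,87],[0,0,0,-0.15,0,0,87],[0,0,0,-0.15,0,0,87]]' >/dev/null
python3 -c "
from h import *
out=[]
for n,(x,y) in (('scene',(210,135)),('top',(210,215))):
  im=cv2.imread(f'pics/{n}6.png'); w,h=(70,80) if n=='scene' else (90,40)
  k=7 if n=='scene' else 5
  im=cv2.resize(im[y:y+h,x:x+w],None,fx=k,fy=k,interpolation=2)
  for c,L in (((.4571,.3353),((0,.023),(.07,.023),(.108,.012))),((.4234,.1128),((0,.0165),(.065,.0165),(.102,.005)))):
    for z,r in L:
      a=np.linspace(0,6.28,40);P=np.c_[c[0]+r*np.cos(a),c[1]+r*np.sin(a),0*a+z]
      cv2.polylines(im,[((proj(n,P)-[x,y]+.5)*k).astype(int)],True,(0,255,255),1)
  cv2.imwrite(f'pics/b_{n}.png',im)
go(.457,.335,.15,-0.92)
"
```

```text
t 24.2 grasp pt [0.6193 0.1546 0.2087] w 87.1 F [-0.8 -0.5 -0.5] q1,q7 [-0.91 -0.28 -0.99]
 turn(tool) [ 0.003  0.    -0.001]  shift after turn(tool mm) [  58.7 -241.7   19.8]  shift now [  58.5 -241.8   19.2]
```

View pics/b_scene.png

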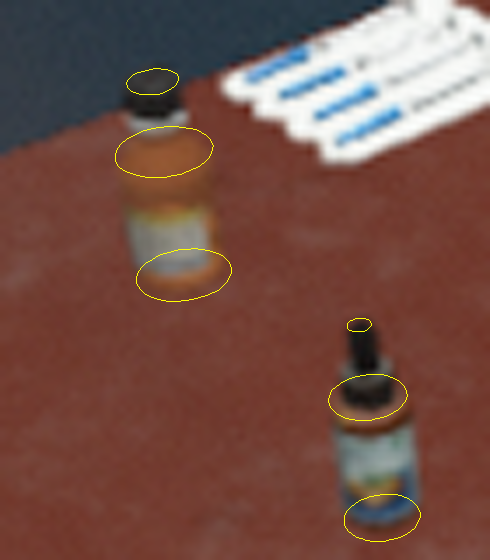

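View pics/b_top.png

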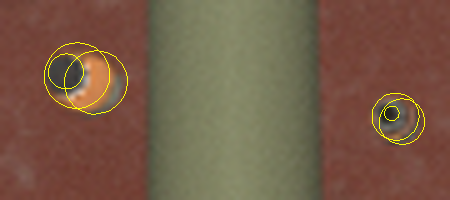

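```bash
python3 -m creep '[[0,-20,2,0,0,0,87],[0,-40,3,0,0,0,87],[0,-45,4,0,0,0,87],[0,-45,4,0,0,0,87],[0,-45,4,0,0,0,87]]' >/dev/null
python3 -m creep '[[10,-30,2,0,0,0,87],[20,-17,1,0,0,0,87],[20,0,0,0,0,0,87],[0,0,0,0,0,0,87],[0,0,0,0,0,0,87]]' >/dev/null
python3 -m creep '[[0,0,0,0,0,0,87],[0,0,0,0,0,0,87],[0,0,0,0,0,0,87],[0,0,0,0,0,0,87]]' >/dev/null
python3 -c "
from h import *
go(.458,.336,.1,-0.92)
d=get_image('scene'); cv2.imwrite('pics/s7.png',cv2.resize(d['img'][100:210,180:320,::-1],None,fx=4.5,fy=4.5,interpolation=2))
d=get_image('top'); cv2.imwrite('pics/t7.png',cv2.resize(d['img'][190:270,190:270,::-1],None,fx=5,fy=5,interpolation=2))
print(monitor.get_state()['joint_positions'])
"
```

```text
t 25.6 grasp pt [0.4568 0.3378 0.1589] w 87.4 F [-1.2  0.8  0.4] q1,q7 [-1.31 -0.17 -1.46]
 turn(tool) [-0.    -0.001  0.   ]  shift after turn(tool mm) [58.9  2.1 -0. ]  shift now [58.9  2.1  0. ]
[-1.30747458  0.2388442   0.71614074  1.78730517 -0.16910519  1.17735354
 -1.46028359]
```

View pics/s7.png

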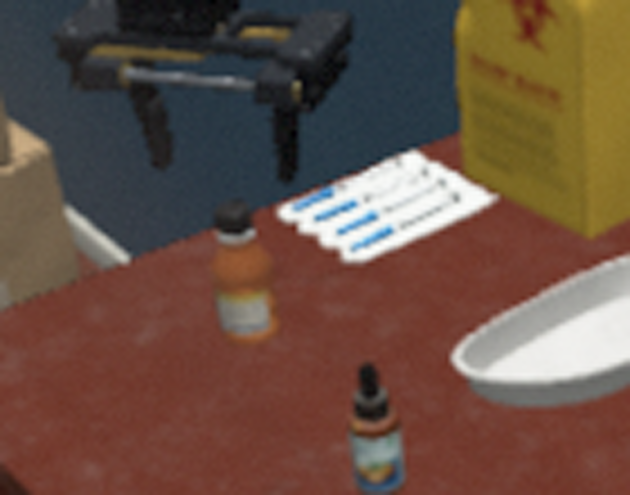

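View pics/t7.png

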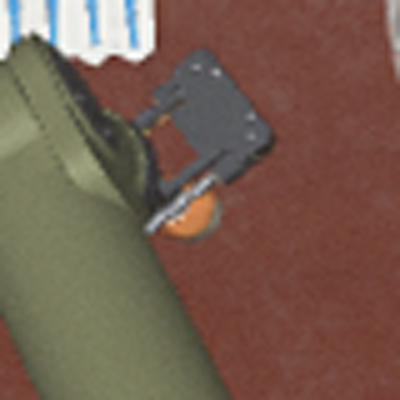

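```bash
python3 -m creep '[[20,2,0,0,0,0,87],[14,0,0,0,0,0,87],[0,0,0,0,0,0,87],[0,0,0,0,0,0,87],[0,0,0,0,0,0,87]]' >/dev/null
python3 -m creep '[[0,0,0,0,0,0,87],[0,0,0,0,0,0,87],[0,0,0,0,0,0,87]]' >/dev/null
python3 -c "
from h import *
go(.458,.336,.063,-0.92)
d=get_image('scene'); cv2.imwrite('pics/s8.png',cv2.resize(d['img'][100:190,190:290,::-1],None,fx=6,fy=6,interpolation=2))
"
```

```text
t 26.5 grasp pt [0.4578 0.3364 0.1248] w 87.0 F [0.4 0.1 0.3] q1,q7 [-1.29 -0.2  -1.43]
 turn(tool) [ 0.    -0.001  0.   ]  shift after turn(tool mm) [61.8  0.4 -0.1]  shift now [61.8  0.4 -0. ]
```

View pics/s8.png

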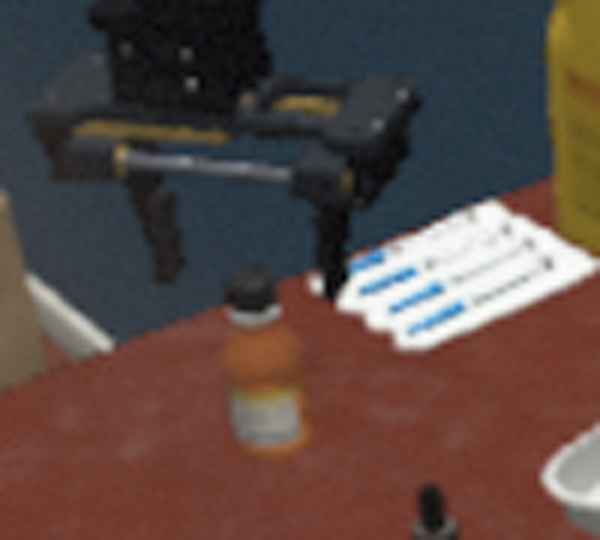

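The fingertips straddle the amber cap symmetrically. I'll descend and grip.

```bash
python3 -m creep '[[15,0,0,0,0,0,87],[20,0,0,0,0,0,87],[20,0,0,0,0,0,87],[6,0,0,0,0,0,87],[0,0,0,0,0,0,87]]' 
python3 -m creep '[[0,0,0,0,0,0,87],[0,0,0,0,0,0,87],[0,0,0,0,0,0,87],[0,0,0,0,0,0,87],[0,0,0,0,0,0,87]]' >/dev/null
python3 -c "
from h import *
go(.458,.336,.063,-0.92)"
python3 -m creep '[[0,0,0,0,0,0,36],[0,0,0,0,0,0,36],[0,0,0,0,0,0,36],[0,0,0,0,0,0,36],[0,0,0,0,0,0,36]]' 20
python3 -m creep '[[0,0,0,0,0,0,36],[0,0,0,0,0,0,36],[0,0,0,0,0,0,36],[0,0,0,0,0,0,36],[0,0,0,0,0,0,36]]' 20
python3 -m creep '[[0,0,0,0,0,0,36],[0,0,0,0,0,0,36]]' 20
```

```text
time: 27.05
position: [0.4571, 0.3357, 0.2259]
tool_rot: [1.844, 0.621, -1.849]
ft_force: [0.3, 0.4, 0.3]
grip_width: 1.0
t 27.6 grasp pt [0.4578 0.3364 0.0638] w 86.9 F [ 0.2 -0.3 -1.3] q1,q7 [-1.26 -0.26 -1.39]
 turn(tool) [ 0.    -0.001  0.   ]  shift after turn(tool mm) [ 0.8  0.4 -0.1]  shift now [ 0.8  0.4 -0.1]
time: 28.05
position: [0.4576, 0.3362, 0.2274]
tool_rot: [1.847, 0.623, -1.847]
ft_force: [0.5, -0.0, -1.4]
grip_width: 0.629
time: 28.55
position: [0.4576, 0.3362, 0.2274]
tool_rot: [1.847, 0.623, -1.847]
ft_force: [-0.8, 0.8, 0.3]
grip_width: 0.519
time: 28.75
position: [0.4576, 0.3362, 0.2274]
tool_rot: [1.847, 0.623, -1.847]
ft_force: [-0.5, 0.8, -0.7]
grip_width: 0.521
```

```bash
python3 -m creep '[[-10,0,0,0,0,0,36],[-25,0,0,0,0,0,36],[-25,0,0,0,0,0,36],[-20,0,0,0,0,0,36],[-10,0,0,0,0,0,36]]' 
python3 -m creep '[[0,0,0,0,0,0,36],[0,0,0,0,0,0,36],[0,0,0,0,0,0,36],[0,0,0,0,0,0,36],[0,0,0,0,0,0,36]]' >/dev/null
python3 -c "
from h import *
go(.6277,-.0070,.15,-1.52)
d=get_image('scene'); cv2.imwrite('pics/s9.png',cv2.resize(d['img'][90:190,180:300,::-1],None,fx=5,fy=5,interpolation=2))"
```

```text
time: 29.25
position: [0.4583, 0.3361, 0.3199]
tool_rot: [1.851, 0.624, -1.845]
ft_force: [0.0, 0.4, -1.3]
grip_width: 0.517
t 29.8 grasp pt [0.4573 0.3359 0.1527] w 45.3 F [ 0.  -0.  -0.6] q1,q7 [-1.31 -0.17 -1.45]
 turn(tool) [ 0.6    0.001 -0.001]  shift after turn(tool mm) [   2.7  351.3 -152.6]  shift now [  3.  376.1  72.4]
```

View pics/s9.png

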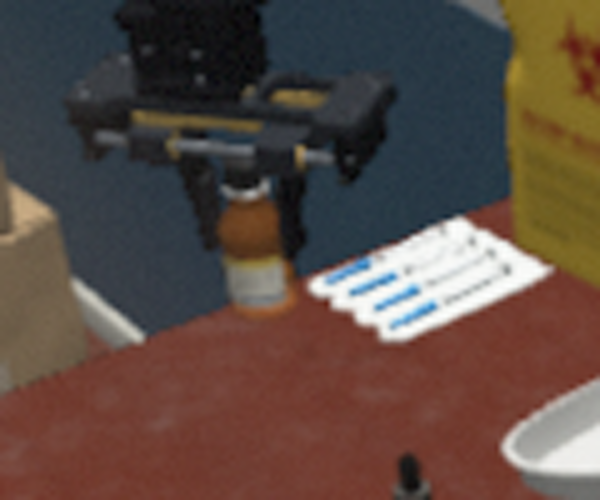

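The amber bottle is lifted and upright in the jaws. I'll carry it over.

```bash
python3 -m creep '[[0,20,4,0,0,0,36],[0,35,7,0,0,0,36],[0,42,8,0,0,0,36],[0,42,8,0,0,0,36],[0,42,8,0,0,0,36]]' >/dev/null
python3 -m creep '[[0,42,8,0,0,0,36],[0,42,8,0,0,0,36],[0,42,8,0,0,0,36],[0,35,7,0,0,0,36],[0,24,5,0,0,0,36]]' >/dev/null
python3 -m creep '[[0,10,1,0,0,0,36],[0,0,0,0.12,0,0,36],[0,0,0,0.12,0,0,36],[0,0,0,0.12,0,0,36],[0,0,0,0.12,0,0,36]]' >/dev/null
python3 -m creep '[[0,0,0,0.12,0,0,36],[0,0,0,0,0,0,36],[0,0,0,0,0,0,36],[0,0,0,0,0,0,36],[0,0,0,0,0,0,36]]' >/dev/null
python3 -m creep '[[0,0,0,0,0,0,36],[0,0,0,0,0,0,36]]' >/dev/null
python3 -c "
from h import *
go(.6277,-.0070,.08,-1.52)
print(monitor.get_state()['joint_positions'])
for n in ('scene','top'):
    d=get_image(n); cv2.imwrite(f'pics/{n}10.png',d['img'][:,:,::-1])
s=cv2.imread('pics/scene10.png')
cv2.imwrite('pics/s10.png',cv2.resize(s[90:230,260:420],None,fx=4,fy=4,interpolation=2))"
```

```text
t 32.0 grasp pt [ 0.6282 -0.0066  0.1535] w 45.5 F [-0.7  0.1 -1.4] q1,q7 [-0.77 -0.41 -1.24]
 turn(tool) [ 0. -0.  0.]  shift after turn(tool mm) [73.5  0.3  0.5]  shift now [73.5  0.4  0.5]
[-0.7746093   0.47255264  0.97111425  1.64655796 -0.40865169  1.24118496
 -1.23915225]
```

View pics/s10.png

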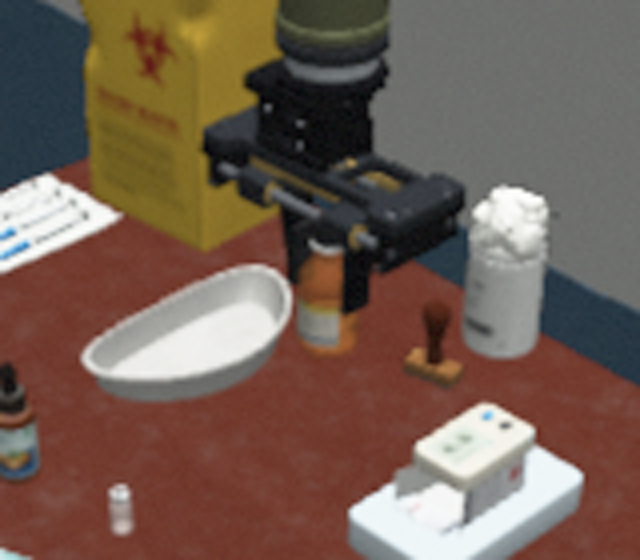

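```bash
python3 -m creep '[[15,0,0,0,0,0,36],[25,0,0,0,0,0,36],[22,0,0,0,0,0,36],[12,0,0,0,0,0,36],[4,0,0,0,0,0,36]]' >/dev/null
python3 -m creep '[[0,0,0,0,0,0,36],[0,0,0,0,0,0,36],[0,0,0,0,0,0,36],[0,0,0,0,0,0,36],[0,0,0,0,0,0,36]]' >/dev/null
python3 -m creep '[[0,0,0,0,0,0,36],[0,0,0,0,0,0,36]]' >/dev/null
python3 -c "
from h import *
go(.6277,-.0070,.0637,-1.52)"
```

```text
t 33.3 grasp pt [ 0.6282 -0.0065  0.0756] w 45.2 F [-0.2 -0.2 -2.5] q1,q7 [-0.73 -0.48 -1.19]
 turn(tool) [ 0. -0.  0.]  shift after turn(tool mm) [11.9  0.4  0.5]  shift now [11.9  0.4  0.5]
```

```bash
python3 -m creep '[[5,0,0,0,0,0,36],[4,0,0,0,0,0,36],[2.5,0,0,0,0,0,36],[0,0,0,0,0,0,36],[0,0,0,0,0,0,36]]' >/dev/null
python3 -m creep '[[0,0,0,0,0,0,36],[0,0,0,0,0,0,36],[0,0,0,0,0,0,36],[0,0,0,0,0,0,36],[0,0,0,0,0,0,36]]'
python3 -c "
from h import *
go(.6277,-.0070,.0637,-1.52)"
```

```text
time: 34.3
position: [0.6282, -0.0066, 0.228]
tool_rot: [2.196, 0.056, -2.196]
ft_force: [0.4, -0.7, -0.7]
grip_width: 0.52
t 34.3 grasp pt [ 0.6282 -0.0066  0.064 ] w 45.3 F [ 0.4 -0.7 -0.7] q1,q7 [-0.72 -0.49 -1.18]
 turn(tool) [ 0. -0.  0.]  shift after turn(tool mm) [0.3 0.4 0.5]  shift now [0.3 0.4 0.5]
```

```bash
python3 -m creep '[[0.7,0,0,0,0,0,36],[0,0,0,0,0,0,36],[0,0,0,0,0,0,36],[0,0,0,0,0,0,36]]'
python3 -m creep '[[0,0,0,0,0,0,50],[0,0,0,0,0,0,60],[0,0,0,0,0,0,70],[0,0,0,0,0,0,87],[0,0,0,0,0,0,87]]'
python3 -m creep '[[0,0,0,0,0,0,87],[0,0,0,0,0,0,87],[-10,0,0,0,0,0,87],[-30,0,0,0,0,0,87],[-40,0,0,0,0,0,87]]'
python3 -m creep '[[-40,0,0,0,0,0,87],[-30,0,0,0,0,0,87],[0,0,0,0,0,0,87],[0,0,0,0,0,0,87],[0,0,0,0,0,0,87]]' 
python3 -c "
from h import *
go(.4234,.1128,.2,-1.52)"
```

```text
time: 34.7
position: [0.6282, -0.0066, 0.2274]
tool_rot: [2.196, 0.056, -2.195]
ft_force: [0.4, 0.3, 0.5]
grip_width: 0.524
time: 35.2
position: [0.6281, -0.0066, 0.2272]
tool_rot: [2.196, 0.056, -2.196]
ft_force: [0.4, -0.2, -0.8]
grip_width: 0.851
time: 35.7
position: [0.6274, -0.0064, 0.3071]
tool_rot: [2.192, 0.055, -2.199]
ft_force: [0.2, 0.5, -0.5]
grip_width: 1.0
time: 36.2
position: [0.6277, -0.0064, 0.3763]
tool_rot: [2.194, 0.056, -2.198]
ft_force: [-0.3, -0.1, -0.6]
grip_width: 0.999
t 36.2 grasp pt [ 0.6274 -0.0063  0.2123] w 86.9 F [-0.3 -0.1 -0.6] q1,q7 [-0.8  -0.36 -1.27]
 turn(tool) [0.    0.002 0.   ]  shift after turn(tool mm) [  12.3 -129.4  198. ]  shift now [  12.6 -129.4  198. ]
```

```bash
python3 -m creep '[[0,-15,24,0,0,0,87],[0,-25,38,0,0,0,87],[0,-25,38,0,0,0,87],[0,-25,38,0,0,0,87],[0,-25,38,0,0,0,87]]' >/dev/null
python3 -m creep '[[0,-14,22,0,0,0,87],[10,0,0,-0.15,0,0,87],[20,0,0,-0.15,0,0,87],[20,0,0,-0.15,0,0,87],[0,0,0,0,0,0,87]]' >/dev/null
python3 -m creep '[[0,0,0,0,0,0,87],[0,0,0,0,0,0,87],[0,0,0,0,0,0,87],[0,0,0,0,0,0,87]]' >/dev/null
python3 -c "
from h import *
go(.424,.1128,.119,-1.07)
print(monitor.get_state()['joint_positions'])
for n in ('scene','top'):
    d=get_image(n); cv2.imwrite(f'pics/{n}11.png',d['img'][:,:,::-1])
s=cv2.imread('pics/scene11.png');t=cv2.imread('pics/top11.png')
cv2.imwrite('pics/s11.png',np.hstack([cv2.resize(s[120:240,215:355],None,fx=3,fy=3,interpolation=2),cv2.resize(t[150:240,260:350],(360,360),interpolation=2)]))"
```

```text
t 37.6 grasp pt [0.4243 0.1123 0.1638] w 87.1 F [ 0.1  0.3 -0.1] q1,q7 [-1.43  0.21 -1.57]
 turn(tool) [-0.001 -0.001  0.   ]  shift after turn(tool mm) [44.8 -0.6 -0.2]  shift now [44.8 -0.6 -0.1]
[-1.43050581 -0.22699852  1.02058409  2.07572958  0.20782379  1.19257606
 -1.57019174]
```

View pics/s11.png

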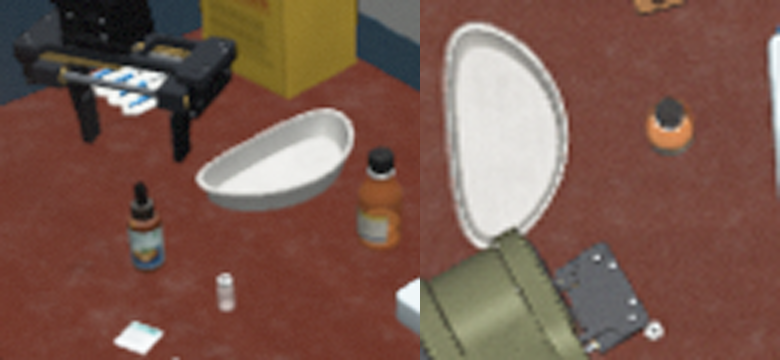

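```bash
python3 -c "
from h import *
print(point([('top',pix((260,150,4),(249,110)),.108),('scene',pix((215,120,3),(381,156)),.107)]))
s=cv2.imread('pics/scene11.png');t=cv2.imread('pics/top11.png')
cv2.imwrite('pics/s12.png',np.hstack([cv2.resize(s[160:210,325:365],None,fx=9,fy=9,interpolation=2),cv2.resize(t[160:200,300:345],None,fx=8,fy=450/40,interpolation=2)]))
"
python3 -m creep '[[15,0,0,0,0,0,87],[15,0,0,0,0,0,87],[15,0,0,0,0,0,87],[0,0,0,0,0,0,87],[0,0,0,0,0,0,87]]' >/dev/null
python3 -m creep '[[0,0,0,0,0,0,87],[0,0,0,0,0,0,87],[0,0,0,0,0,0,87]]' >/dev/null
python3 -c "
from h import *
go(.424,.1128,.058,-1.07)
print(monitor.get_state()['joint_positions'])
d=get_image('scene'); cv2.imwrite('pics/s13.png',cv2.resize(d['img'][120:220,215:315,::-1],None,fx=6,fy=6,interpolation=2))
"
```

```text
(array([ 0.62847854, -0.00953219]), array([ 0.2,  0.1, -0.1, -0.4]))
t 38.5 grasp pt [0.4242 0.1124 0.1187] w 87.2 F [0.1 0.1 0.7] q1,q7 [-1.47  0.14 -1.5 ]
 turn(tool) [ 0.    -0.001  0.   ]  shift after turn(tool mm) [60.7 -0.5 -0.2]  shift now [60.7 -0.5 -0.1]
[-1.46611212 -0.13852414  1.10777634  2.12889654  0.13995571  1.0779363
 -1.49859788]
```

View pics/s12.png

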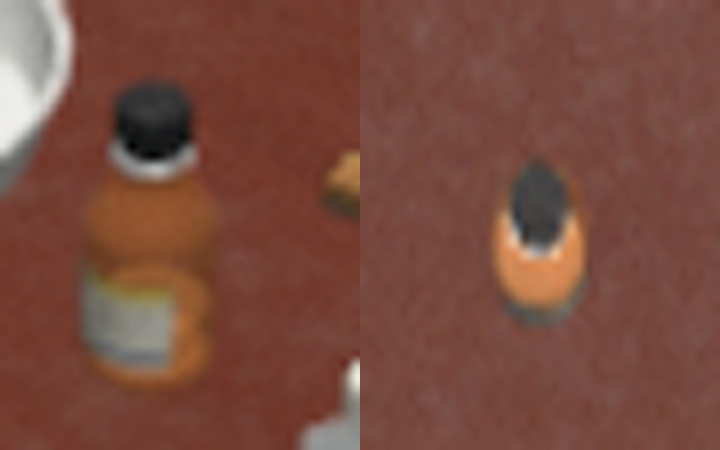

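View pics/s13.png

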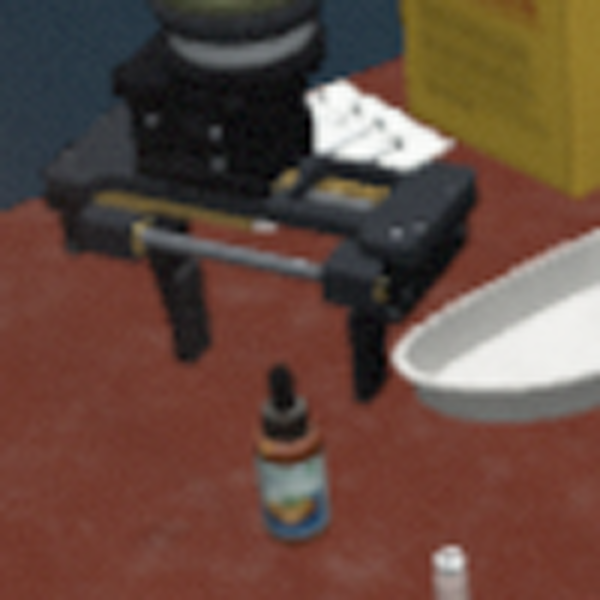

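```bash
python3 -m creep '[[10,0,0,0,0,0,87],[10,0,0,0,0,0,87],[10,0,0,0,0,0,87],[0,0,0,0,0,0,87],[0,0,0,0,0,0,87]]' >/dev/null
python3 -c "
from h import *
go(.424,.1128,.058,-1.07)
print(monitor.get_state()['joint_positions'])
"
```

```text
t 39.0 grasp pt [0.4237 0.1119 0.088 ] w 87.3 F [ 0.1  0.2 -0.2] q1,q7 [-1.47  0.05 -1.41]
 turn(tool) [-0.     0.001 -0.001]  shift after turn(tool mm) [30.  -0.5 -0.6]  shift now [30.  -0.6 -0.6]
[-1.47247408 -0.04072162  1.15837809  2.16029085  0.04571633  0.99871821
 -1.40942996]
```

```bash
python3 -m creep '[[8,0,0,0,0,0,87],[7,0,0,0,0,0,87],[0,0,0,0,0,0,87],[0,0,0,0,0,0,87]]' >/dev/null
python3 -c "
from h import *
go(.424,.1128,.058,-1.07)
print(monitor.get_state()['joint_positions'])
"
```

```text
t 39.5 grasp pt [0.4242 0.1122 0.0736] w 86.8 F [-0.   0.4  0.6] q1,q7 [-1.46 -0.02 -1.35]
 turn(tool) [-0. -0. -0.]  shift after turn(tool mm) [15.6 -0.6 -0.2]  shift now [15.6 -0.6 -0.2]
[-1.45893193  0.01637981  1.16738647  2.17292426 -0.01820493  0.96182325
 -1.35128897]
```

Joint 3 levels off at 1.17, inside its 1.24 limit, so I'll continue.

```bash
python3 -m creep '[[8,0,0,0,0,0,87],[7.5,0,0,0,0,0,87],[0,0,0,0,0,0,87],[0,0,0,0,0,0,87],[0,0,0,0,0,0,87]]' >/dev/null
python3 -m creep '[[0,0,0,0,0,0,25],[0,0,0,0,0,0,25],[0,0,0,0,0,0,25],[0,0,0,0,0,0,25],[0,0,0,0,0,0,25]]' 15 >/dev/null
python3 -m creep '[[0,0,0,0,0,0,25],[0,0,0,0,0,0,25],[0,0,0,0,0,0,25],[0,0,0,0,0,0,25],[0,0,0,0,0,0,25]]' 15
python3 -m creep '[[0,0,0,0,0,0,25],[0,0,0,0,0,0,25],[0,0,0,0,0,0,25],[0,0,0,0,0,0,25],[0,0,0,0,0,0,25]]' 15
python3 -c "
from h import *
go(.424,.1128,.058,-1.07)
print(monitor.get_state()['joint_positions'])
"
```

```text
time: 40.95
position: [0.4238, 0.1122, 0.2217]
tool_rot: [1.941, 0.496, -1.941]
ft_force: [-1.2, -0.5, 0.3]
grip_width: 0.369
time: 41.45
position: [0.4238, 0.1122, 0.2217]
tool_rot: [1.941, 0.496, -1.941]
ft_force: [-0.8, -0.5, -0.5]
grip_width: 0.372
t 41.5 grasp pt [0.4239 0.1122 0.0577] w 32.4 F [-0.8 -0.5 -0.5] q1,q7 [-1.44 -0.09 -1.29]
 turn(tool) [-0. -0. -0.]  shift after turn(tool mm) [-0.3 -0.5 -0.4]  shift now [-0.3 -0.5 -0.4]
[-1.43783191  0.07947235  1.16769734  2.18635418 -0.09150278  0.92596964
 -1.28621108]
```

```bash
python3 -m creep '[[-8,0,0,0,0,0,25],[-16,0,0,0,0,0,25],[-18,0,0,0,0,0,25],[-14,0,0,0,0,0,25],[-8,0,0,0,0,0,25]]' >/dev/null
python3 -m creep '[[0,0,0,0,0,0,25],[0,0,0,0,0,0,25],[0,0,0,0,0,0,25]]' >/dev/null
python3 -c "
from h import *
go(.5488,-.0106,.12,-1.52)
print(monitor.get_state()['joint_positions'])
d=get_image('scene'); cv2.imwrite('pics/s14.png',cv2.resize(d['img'][120:240,215:355,::-1],None,fx=4.5,fy=4.5,interpolation=2))
"
```

```text
t 42.2 grasp pt [0.4233 0.1118 0.121 ] w 32.6 F [ 0.6 -0.1 -1.1] q1,q7 [-1.47  0.15 -1.51]
 turn(tool) [ 0.45   0.001 -0.001]  shift after turn(tool mm) [   1.   128.8 -118.9]  shift now [  1.  167.7 -51.1]
[-1.46771683 -0.14637092  1.10498073  2.1269874   0.14859678  1.08672983
 -1.50698171]
```

View pics/s14.png

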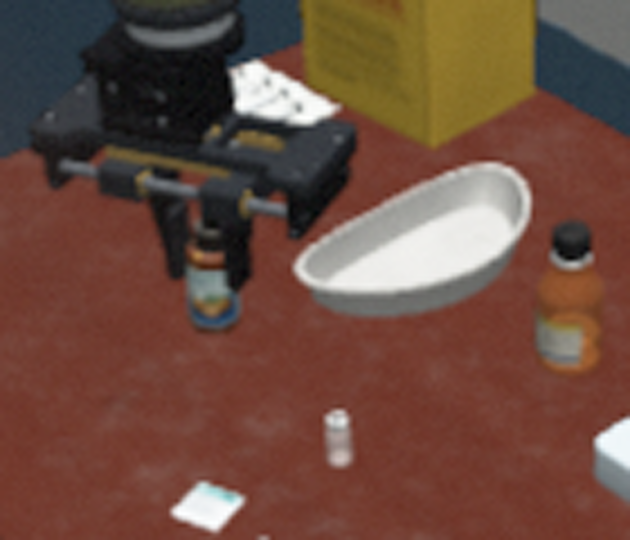

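The dropper bottle is held upright. I'll move it to its place.

```bash
python3 -m creep '[[0,18,-5,0,0,0,25],[0,32,-10,0,0,0,25],[0,36,-11,0,0,0,25],[0,36,-11,0,0,0,25],[0,28,-9,0,0,0,25]]' >/dev/null
python3 -m creep '[[0,18,-5,0,0,0,25],[0,0,0,0.15,0,0,25],[0,0,0,0.15,0,0,25],[0,0,0,0.15,0,0,25],[0,0,0,0,0,0,25]]' >/dev/null
python3 -m creep '[[0,0,0,0,0,0,25],[0,0,0,0,0,0,25],[0,0,0,0,0,0,25],[0,0,0,0,0,0,25],[0,0,0,0,0,0,25]]' >/dev/null
python3 -c "
from h import *
go(.5488,-.0106,.072,-1.52)
print(monitor.get_state()['joint_positions'])
"
```

```text
t 43.8 grasp pt [ 0.5493 -0.0106  0.1218] w 32.2 F [ 0.  -0.3 -1.1] q1,q7 [-1.02 -0.4  -1.2 ]
 turn(tool) [ 0.001 -0.     0.   ]  shift after turn(tool mm) [49.8 -0.1  0.4]  shift now [49.8 -0.1  0.5]
[-1.01848545  0.39172067  1.18732704  1.87813663 -0.40025616  1.14192528
 -1.20458972]
```

```bash
python3 -m creep '[[10,0,0,0,0,0,25],[12,0,0,0,0,0,25],[12,0,0,0,0,0,25],[10,0,0,0,0,0,25],[6,0,0,0,0,0,25]]' >/dev/null
python3 -m creep '[[0,0,0,0,0,0,25],[0,0,0,0,0,0,25],[0,0,0,0,0,0,25],[0,0,0,0,0,0,25]]' >/dev/null
python3 -c "
from h import *
go(.5488,-.0106,.0577,-1.52)
print(monitor.get_state()['joint_positions'])
"
```

```text
t 44.7 grasp pt [ 0.5497 -0.0107  0.0722] w 32.3 F [-0.3 -0.2 -0.5] q1,q7 [-0.95 -0.47 -1.15]
 turn(tool) [ 0.    -0.001  0.   ]  shift after turn(tool mm) [14.5 -0.1  0.7]  shift now [14.5 -0.1  0.7]
[-0.95265742  0.45799485  1.11796632  1.91969675 -0.47375071  1.05971194
 -1.15349629]
```

```bash
python3 -m creep '[[6,0,0.5,0,0,0,25],[5,0,0,0,0,0,25],[3,0,0,0,0,0,25],[0,0,0,0,0,0,25],[0,0,0,0,0,0,25]]' >/dev/null
python3 -m creep '[[0,0,0,0,0,0,25],[0,0,0,0,0,0,25],[0,0,0,0,0,0,25],[0,0,0,0,0,0,25]]'
python3 -c "
from h import *
go(.5488,-.0106,.0577,-1.52)"
```

```text
time: 45.6
position: [0.5487, -0.0107, 0.2217]
tool_rot: [2.196, 0.056, -2.196]
ft_force: [0.5, -0.3, -1.1]
grip_width: 0.375
t 45.6 grasp pt [ 0.5487 -0.0107  0.0577] w 32.6 F [ 0.5 -0.3 -1.1] q1,q7 [-0.93 -0.49 -1.14]
 turn(tool) [-0. -0.  0.]  shift after turn(tool mm) [ 0.  -0.1 -0.1]  shift now [ 0.  -0.1 -0.1]
```

```bash
python3 -m creep '[[0.5,0,0,0,0,0,25],[0,0,0,0,0,0,25],[0,0,0,0,0,0,25]]' 
python3 -m creep '[[0,0,0,0,0,0,38],[0,0,0,0,0,0,50],[0,0,0,0,0,0,70],[0,0,0,0,0,0,87],[0,0,0,0,0,0,87]]' >/dev/null
python3 -m creep '[[0,0,0,0,0,0,87],[0,0,0,0,0,0,87],[0,0,0,0,0,0,87],[-10,0,0,0,0,0,87],[-30,0,0,0,0,0,87]]'
python3 -m creep '[[-40,0,0,0,0,0,87],[-40,0,0,0,0,0,87],[-20,0,0,0,0,0,87],[0,-20,0,0,0,0,87],[0,-40,0,0,0,0,87]]' >/dev/null
python3 -m creep '[[0,-40,0,0,0,0,87],[0,-40,0,0,0,0,87],[0,-40,0,0,0,0,87],[0,-40,0,0,0,0,87],[0,-30,0,0,0,0,87]]'
python3 -m creep '[[0,0,0,0,0,0,87],[0,0,0,0,0,0,87],[0,0,0,0,0,0,87],[0,0,0,0,0,0,87],[0,0,0,0,0,0,87]]'
python3 -c "
from h import *
print(monitor.get_state()['joint_positions'])
for n in ('scene','top'):
    d=get_image(n); cv2.imwrite(f'pics/{n}15.png',d['img'][:,:,::-1])
s=cv2.imread('pics/scene15.png');t=cv2.imread('pics/top15.png')
cv2.imwrite('pics/s15.png',cv2.resize(s[140:270,260:420],None,fx=4.5,fy=4.5,interpolation=2))
cv2.imwrite('pics/t15.png',cv2.resize(t[135:255,255:395],None,fx=5,fy=5,interpolation=2))"
```

```text
time: 45.9
position: [0.5489, -0.0107, 0.2214]
tool_rot: [2.196, 0.056, -2.195]
ft_force: [-0.7, 1.4, -0.4]
grip_width: 0.371
time: 46.9
position: [0.5476, -0.0105, 0.2601]
tool_rot: [2.19, 0.054, -2.2]
ft_force: [0.1, 0.5, 0.5]
grip_width: 0.996
time: 47.9
position: [0.5355, 0.2419, 0.3619]
tool_rot: [2.196, 0.06, -2.194]
ft_force: [0.6, 1.1, 0.2]
grip_width: 1.003
time: 48.4
position: [0.5363, 0.2376, 0.3615]
tool_rot: [2.197, 0.054, -2.197]
ft_force: [-0.5, 0.1, -0.9]
grip_width: 1.001
[-1.35490253  0.35213511  1.09630368  1.70346328 -0.32580564  1.28640675
 -1.71256789]
```

View pics/s15.png

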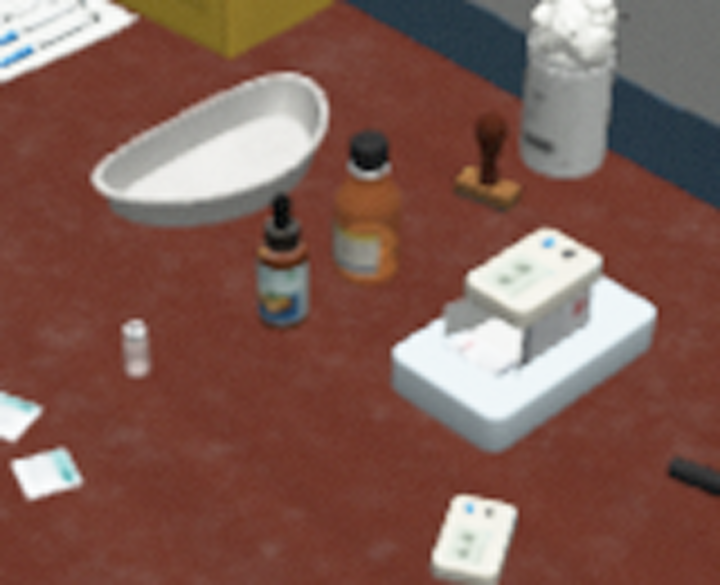

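View pics/t15.png

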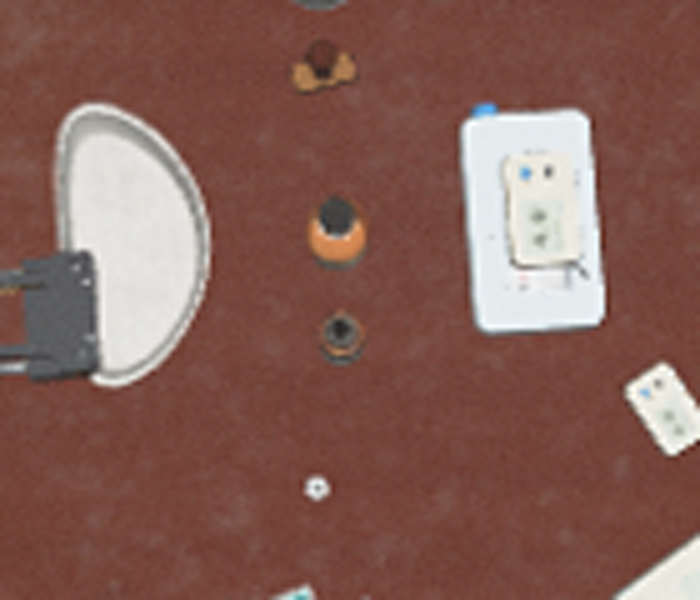

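```bash
python3 -c "
from h import *
T=(255,135,5);S=(260,140,4.5)
a,ra=point([('top',pix(T,(337,213)),.108),('scene',pix(S,(370,142)),.108)])
b,rb=point([('top',pix(T,(340,328)),.102),('scene',pix(S,(281,200)),.102)])
v=point([('top',pix(T,(317,487)),.035),('scene',pix(S,(135,327)),.035)])
print(a,ra,b,rb,v)
d=b-a;print('gap',np.linalg.norm(d)*1000-39.5,'dir err deg',np.degrees(np.arctan2(d[1],d[0])-np.arctan2(-.0508,-.9987)))
p=np.array([.635,-.1518]);print('mid offs',a-(p+.145*np.array([-.0508,.9987])))
"
```

```text
[ 0.62871028 -0.00974146] [ 0.2 -0.1 -0.1 -0.1] [ 0.54884161 -0.01208747] [ 0.8 -0.1 -0.5 -0.8] (array([0.44509482, 0.00984011]), array([-0. , -0.5, -0.3,  0.4]))
gap 40.403118425749 dir err deg -1.2294152302370733
mid offs [ 0.00107628 -0.00275296]
```

All the checks agree to within about 3 mm. The vial and stamp are where they started, and the arm is clear of everything, so I'm handing in.

```bash
python3 -c "
from bench import ctrl
print(ctrl.close_job())"
```

```text
the job is handed in; nothing more can be done
None
```

I set out the desk in the order you gave and handed the job in at about 48.5 s on the robot's clock. The handover reports no verdict, so the results below are my own measurements.

| Item | Last check from the camera images |
|---|---|
| Vial carton on the cold pack | about 2.5 mm from the middle and 1.3° off lengthwise; flap towards the robot |
| Temperature logger (middle-sized one) on the carton | about 1.4 mm from the carton's middle and lengthwise |
| Amber bottle | upright, about 3 mm from the midpoint between the cold pack and the kidney dish |
| Dropper bottle | upright, on the robot's side of the amber bottle; gap about 40.4 mm, line about 1.2° off the cold pack's long sides |
| Glass vial | within about 1 mm of where it started |
| Rubber stamp | still standing at its place in the last pictures, but not measured again |

- **Camera and robot disagree slightly:** the camera puts the carton, the logger and the amber bottle about 3 mm to the robot's right of where the arm's own readings say they were set down. That is about the size of the stated calibration error, so I did not correct for it.
- **Forces and joints:** the highest force I read was about 9 N, while setting down the logger. Joint 3 came closest to its limit, reading up to 1.19 rad against 1.24.

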